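# Hand over specimen pots by urgency

## Robot

A 6-joint arm with a two-finger parallel gripper is mounted at the origin on the work surface. World frame = base frame: x ahead of the robot, y to its left, z up, the work surface at z = 0. Lengths are in mm, angles in rad, forces in N, time in s.
With the tool pointing down it reaches from about 300 to 850 mm from the base axis. Payload 4.2 kg.
Tool frame: the origin (TCP) lies midway between the tips of the shut fingers; the grasp point (between the pads) lies behind it (bot.pinch_z is the z of the grasp point in the tool frame, in mm); z points along the fingers, y is the line along which they close (so a half turn about z gives the same grasp; the last joint's range is limited). The gripper opens to 91 mm and grips with 3 to 60 N. Pads are 32 mm wide; open, the fingers measure 118 mm over their backs; the gripper's body (76 mm by 178 mm) begins 60 mm behind the grasp point.
Start: joints at [-0.02, 0.32, 1.565, -0, 1.257, -0.02], TCP at [575.018, 0, 185.676] pointing down, gripper open.
Joint ranges: [-3.11, 3.11], [-0.84, 2.01], [0.21, 2.61], [-1.34, 4.49], [0.05, 2.63], [-2.56, 2.56]. Speed limits (rad/s): [2.57, 2.57, 3.14, 3.14, 3.14, 3.14].

## Interface

Orientations are given as a 3x3 rotation matrix whose columns are the frame's x, y, z axes.
In Python, from plant import monitor, cams, ticket, bot gives the robot as it stands.
- The arm moves only by the tool arm_command, never from a script. Its argument "motion" is a list of rows, each an object with "rotation": the turn, a rotation vector about the tool's x, y, z in degrees, a list of three; "offset": the shift along the tool's x, y, z in mm, a list of three; "grip": the closure, from 0 (fully open) to 1 (shut). A call has 1 to 12 rows; each row is the pose to reach, as a shift and turn from the pose commanded when the call began, along the tool's axes at that moment; what a row does not reach only later rows make up. A row lasts 1/12 s, in which the tool goes at most 41.7 mm and 7.16 degrees, less where a joint would pass 70% of its speed; a pose out of reach is approached as far as the arm can. A call with a gripper value outside its range is refused whole. The fingers move at their own pace and stop on an object; "newtons" is the grip in N (left out, the last holds). Time passes only in rows, so rows that repeat a pose let the fingers close. It gives the time, the measured TCP pose, the force, the opening and the grip force at its end, in the units of the state.
- monitor.state(): the state, without advancing time (a new reading comes with each control period).
- cams.read_camera(name): name is "scene" or "side" or "wrist"; returns a dict with "pixels" (400x640x3 uint8, blue, green, red), "range_z" (400x640 float32, mm along the optical axis (not along the pixel's ray), 0 where there is no reading), "vfov" (degrees; the focal length in pixels is half the picture's height over the tangent of half this angle, whatever the lens; pixels are square), "cx", "cy" (the principal point, pixels), "rvec" (rotation vector, rad) and "tvec" (3), from world to camera coordinates, as OpenCV has them. Camera axes: x right, y down, z forward; pixel columns grow to the right and rows downward; lengths in mm; the calibration is good to about 2 mm. The wrist camera is an equidistant fisheye: a pixel r from the principal point sees the ray r / f radians off the axis. A picture is of the moment at which its call begins.
- ticket.sign_off(): hands the job in; it is judged then, once.
The state is a dict: "time": time; "q": joint angles; "qd": joint speeds; "joint_efforts": joint torques, N m; "position": TCP position; "tcp_rot": TCP orientation; "wrist_force": force on the tool from outside, world axes, zero at the start; "moment": the same for the moment, N m; "gripper_width": finger opening in mm; "grip_force": force on a finger pad.
Only numpy, scipy, OpenCV 4.12 (cv2) and the standard library are available. Lean on these libraries where they do the work, as an engineer would, in place of code of your own. Each camera call takes 0.05 s, during which the arm holds its last target. There are 200 camera calls.

## Task

Hand over the specimen pots that have coloured lids: one after another, in the order red, yellow, green, blue, carry each upright to the hand-over tray of its own colour, set it down flat inside (do not drop it) and let go before you disturb the next. Leave the two white-lidded pots standing where they are.

Things in the scene. Friction and masses are not known exactly. Their poses are not given: they have to be found in the camera images.
- pot_red: Specimen pot with a red lid, loose, standing upright: a closed white round pot 60 mm tall; body 41 mm in diameter up to 42 mm height, above it the red screw lid, 45 mm in diameter and 18 mm tall (grip it by the lid from above). About 90 g. Origin: centre of its underside; z up along its axis; yaw has no meaning.
- pot_yellow: Specimen pot with a yellow lid, loose, standing upright: a closed white round pot 60 mm tall; body 41 mm in diameter up to 42 mm height, above it the yellow screw lid, 45 mm in diameter and 18 mm tall (grip it by the lid from above). About 90 g. Origin: centre of its underside; z up along its axis; yaw has no meaning.
- pot_green: Specimen pot with a green lid, loose, standing upright: a closed white round pot 60 mm tall; body 41 mm in diameter up to 42 mm height, above it the green screw lid, 45 mm in diameter and 18 mm tall (grip it by the lid from above). About 90 g. Origin: centre of its underside; z up along its axis; yaw has no meaning.
- pot_blue: Specimen pot with a blue lid, loose, standing upright: a closed white round pot 60 mm tall; body 41 mm in diameter up to 42 mm height, above it the blue screw lid, 45 mm in diameter and 18 mm tall (grip it by the lid from above). About 90 g. Origin: centre of its underside; z up along its axis; yaw has no meaning.
- pot_white_a: Specimen pot with a white lid (one of two alike), loose, same shape and size as the coloured-lidded pots. It stays where it is. Origin: centre of its underside; z up.
- pot_white_b: Specimen pot with a white lid (the other of two alike), loose, same shape and size as the coloured-lidded pots. It stays where it is. Origin: centre of its underside; z up.
- tray_red: The red hand-over tray: a shallow square open red plastic tray fixed to the bench, 76 x 76 mm outside and 16 mm high, walls 4 mm thick, so the inside is 68 x 68 mm; inner floor 4 mm above the bench. Origin: centre of its underside on the bench; x and y along its sides, z up; it may be turned by up to 0.4 rad. Holds one pot.
- tray_yellow: The yellow hand-over tray: a shallow square open yellow plastic tray fixed to the bench, 76 x 76 mm outside and 16 mm high, walls 4 mm thick, so the inside is 68 x 68 mm; inner floor 4 mm above the bench. Origin: centre of its underside on the bench; x and y along its sides, z up; it may be turned by up to 0.4 rad. Holds one pot.
- tray_green: The green hand-over tray: a shallow square open green plastic tray fixed to the bench, 76 x 76 mm outside and 16 mm high, walls 4 mm thick, so the inside is 68 x 68 mm; inner floor 4 mm above the bench. Origin: centre of its underside on the bench; x and y along its sides, z up; it may be turned by up to 0.4 rad. Holds one pot.
- tray_blue: The blue hand-over tray: a shallow square open blue plastic tray fixed to the bench, 76 x 76 mm outside and 16 mm high, walls 4 mm thick, so the inside is 68 x 68 mm; inner floor 4 mm above the bench. Origin: centre of its underside on the bench; x and y along its sides, z up; it may be turned by up to 0.4 rad. Holds one pot.
Mind the look-alikes: they are no part of the job. What is shaped like the pot_blue but black or pink is not meant.

How it is judged (in metres and radians):
On the way, in this order (a step that is already met when the one before it is completed fails the run):
1. the red-lidded pot stands in the red tray, let go, the later pots still where they were (within 30 mm) (horizontal distance between pot_red and tray_red below 0.02 m and z of pot_red in the frame of tray_red below 0.009 m and angle between pot_red's own z axis and vertical below 0.1 rad and linear speed of pot_red below 0.03 m/s and contact force between the fingers and pot_red below 0.1 N and distance of each of pot_yellow, pot_green, pot_blue from where it was at the start of the episode below 0.03 m), for 0.2 s.
2. the yellow-lidded pot stands in the yellow tray, let go, the later pots still where they were (within 30 mm) (horizontal distance between pot_yellow and tray_yellow below 0.02 m and z of pot_yellow in the frame of tray_yellow below 0.009 m and angle between pot_yellow's own z axis and vertical below 0.1 rad and linear speed of pot_yellow below 0.03 m/s and contact force between the fingers and pot_yellow below 0.1 N and distance of each of pot_green, pot_blue from where it was at the start of the episode below 0.03 m), for 0.2 s.
3. the green-lidded pot stands in the green tray, let go, the later pots still where they were (within 30 mm) (horizontal distance between pot_green and tray_green below 0.02 m and z of pot_green in the frame of tray_green below 0.009 m and angle between pot_green's own z axis and vertical below 0.1 rad and linear speed of pot_green below 0.03 m/s and contact force between the fingers and pot_green below 0.1 N and distance of pot_blue from where it was at the start of the episode below 0.03 m), for 0.2 s.
4. the blue-lidded pot stands in the blue tray, let go (horizontal distance between pot_blue and tray_blue below 0.02 m and z of pot_blue in the frame of tray_blue below 0.009 m and angle between pot_blue's own z axis and vertical below 0.1 rad and linear speed of pot_blue below 0.03 m/s and contact force between the fingers and pot_blue below 0.1 N), for 0.2 s.
At the end, for the whole second after the job is handed in: Each of the four coloured-lidded pots stands upright (within 0.1 rad) on the floor of the tray of its own colour (centres within 20 mm, underside less than 9 mm above the bench), at rest and let go; both white-lidded pots are within 20 mm of where they started (all of step 4 and horizontal distance between pot_red and tray_red below 0.02 m and z of pot_red in the frame of tray_red below 0.009 m and angle between each of pot_red, pot_yellow, pot_green's own z axis and vertical below 0.1 rad and linear speed of each of pot_red, pot_yellow, pot_green below 0.03 m/s and contact force between the fingers and pot_red below 0.1 N and horizontal distance between pot_yellow and tray_yellow below 0.02 m and z of pot_yellow in the frame of tray_yellow below 0.009 m and contact force between the fingers and pot_yellow below 0.1 N and horizontal distance between pot_green and tray_green below 0.02 m and z of pot_green in the frame of tray_green below 0.009 m and contact force between the fingers and pot_green below 0.1 N and distance of each of pot_white_a, pot_white_b from where it was at the start of the episode below 0.02 m); the robot touches nothing.
It fails at once if a white-lidded pot moved by more than 20 mm or tipped by more than 20 degrees (distance of any of pot_white_a, pot_white_b from where it was at the start of the episode above 0.02 m or angle between any of pot_white_a, pot_white_b's own z axis and vertical above 0.35 rad).
It fails at once if a coloured-lidded pot tipped by more than 40 degrees (angle between any of pot_red, pot_yellow, pot_green, pot_blue's own z axis and vertical above 0.7 rad).
It fails at once if a coloured-lidded pot dropped: touched by nothing with its underside more than 30 mm above the bench ((height (world z) of pot_red above 0.03 m and contact force between pot_red and anything else below 0.005 N) or (height (world z) of pot_yellow above 0.03 m and contact force between pot_yellow and anything else below 0.005 N) or (height (world z) of pot_green above 0.03 m and contact force between pot_green and anything else below 0.005 N) or (height (world z) of pot_blue above 0.03 m and contact force between pot_blue and anything else below 0.005 N)).
It also fails if it takes over 93 s, if anything falls off the work surface, if the arm or the gripper's body presses on something with over 40 N, if the wrist force passes 120 N, or if a joint passes its speed limit or range.

## Working session

There is one attempt and no reset: what is moved stays moved. The work goes in short steps, Python scripts to look and compute and a tool call to move; the robot and the scene stay as the last step left them, time stands still between calls to the robot, and variables do not carry over. Pictures are saved under pics/ and viewed, at most 14 in all, crops included, and the job is handed in when it is done.

Besides the shell and the picture viewer there is one more tool, called after "Emit:" as name([rows], argument=value, ...), one row to a line, values as JSON. arm_command: Moves the arm, as the interface text tells. Its arguments: {"type":"object","properties":{"motion":{"type":"array"},"newtons":{"type":"number"}},"required":["motion"]}

```bash
mkdir -p pics; python3 - <<'E'
from plant import monitor,cams,bot
import cv2,numpy as np
s=monitor.state();print(s['time'],s['position'],s['tcp_rot'],bot.pinch_z,s['gripper_width'])
for n in ['scene','side']:
    d=cams.read_camera(n);cv2.imwrite(f'pics/{n}0.png',d['pixels']);np.savez(f'{n}0.npz',**d)
    R,_=cv2.Rodrigues(np.array(d['rvec']));print(n,d['vfov'],d['cx'],d['cy'],-R.T@np.array(d['tvec']).ravel())
E
```

```text
0.0 [5.74463299e+02 4.30070229e-03 1.84822992e+02] [[-3.02025941e-05  9.99998478e-01 -1.74465304e-03]
 [ 1.00000000e+00  3.02164950e-05  7.94135184e-06]
 [ 7.99405705e-06 -1.74465280e-03 -9.99998478e-01]] -18.8 91.12879866366174
scene 54.848365391078666 318.1197763603973 193.94024892404485 [905.25665663 250.79824859 772.66457723]
side 43.24676268811287 313.48224789514 197.7765241450855 [ 369.44415514 1086.74680962  806.70094684]
```

View pics/scene0.png

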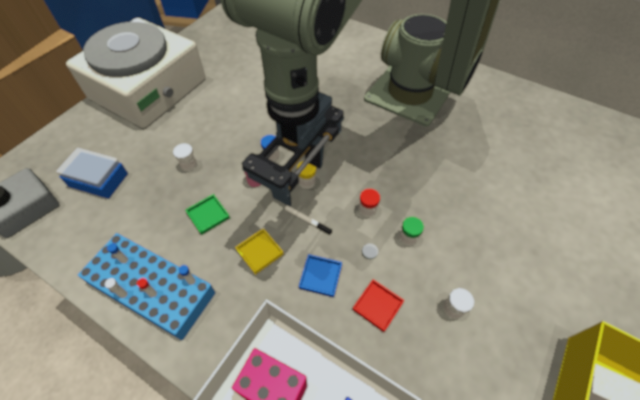

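View pics/side0.png

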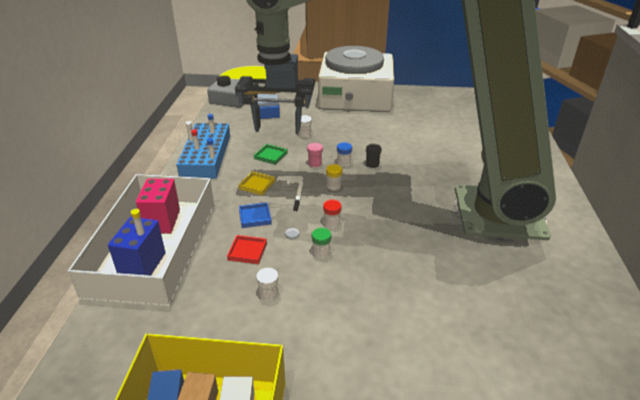

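The scene view shows the red, yellow and green lids at (370,198), (309,170) and (413,227), with blue partly hidden at (268,143). The trays are green (208,214), yellow (259,251), blue (321,275) and red (378,305). The side view shows all the lids, at red (332,208), yellow (334,171), green (321,237) and blue (344,149). White pots are at (305,126) and (267,280), and the pink and black pots are look-alikes.

```bash
cat > h.py <<'E'
import cv2,numpy as np
HUE={'red':((0,6),(173,180)),'yellow':((20,34),),'green':((50,80),),'blue':((105,122),)}
def mask(d,c,smin=110,vmin=60):
    h=cv2.cvtColor(d['pixels'],cv2.COLOR_BGR2HSV);m=0
    for a,b in HUE[c]: m=m|cv2.inRange(h,(a,smin,vmin),(b,255,255))
    return m
def ray(d,uv,fish=False):
    f=200/np.tan(np.radians(float(d['vfov']))/2);R,_=cv2.Rodrigues(np.array(d['rvec'],float))
    x=(np.array(uv,float)-[d['cx'],d['cy']])/f
    if fish:
        r=np.hypot(*x)+1e-12;v=np.r_[x/r*np.sin(r),np.cos(r)]
    else: v=np.r_[x,1]
    return -R.T@np.array(d['tvec'],float).ravel(),R.T@v
def onplane(d,uv,z,fish=False):
    o,v=ray(d,uv,fish);return (o+v*(z-o[2])/v[2])[:2]
def blobs(m,amin=60):
    n,l,s,c=cv2.connectedComponentsWithStats(m)
    return [(s[i,4],c[i],l==i) for i in range(1,n) if s[i,4]>amin]
E
python3 - <<'E'
from h import *
for n in ['scene','side']:
    d=dict(np.load(n+'0.npz'))
    for c in HUE:
        for a,uv,m in blobs(mask(d,c)):
            p=onplane(d,uv,51);t=onplane(d,uv,8)
            if not(280<t[0]<760 and abs(t[1])<420):continue
            r=cv2.minAreaRect(np.array([onplane(d,q,16) for q in np.argwhere(m)[:,::-1]],np.float32))
            print(n,c,a,uv.round(),'z51',p.round(),'z8',t.round(),'rect',np.round(r[0]),np.round(r[1]),round(r[2]))
    if n=='side':
        for q in [(305,119),(267,274),(316,148),(373,148)]: print('other',onplane(d,q,55).round())
E
```

```text
scene red 335 [369. 198.] z51 [433.  89.] z8 [404.  79.] rect [409.  81.] [58. 45.] 29
scene red 1499 [378. 305.] z51 [641. 217.] z8 [626. 215.] rect [627. 215.] [76. 79.] 85
scene yellow 198 [308. 171.] z51 [443. -70.] z8 [415. -89.] rect [420. -84.] [50. 34.] 1
scene yellow 1271 [259. 251.] z51 [670. -43.] z8 [656. -60.] rect [658. -58.] [84. 79.] 71
scene green 932 [207. 214.] z51 [ 660. -194.] z8 [ 645. -220.] rect [ 647. -216.] [79. 74.] 70
scene green 319 [412. 227.] z51 [450. 202.] z8 [423. 199.] rect [427. 200.] [50. 43.] 25
scene blue 128 [267. 141.] z51 [ 416. -210.] z8 [ 386. -238.] rect [ 392. -235.] [29. 48.] 88
scene blue 1235 [320. 275.] z51 [649.  93.] z8 [633.  83.] rect [635.  84.] [77. 74.] 17
side red 78 [317. 158.] z51 [ 493. -133.] z8 [ 500. -203.] rect [ 501. -202.] [25. 98.] 3
side red 248 [332. 207.] z51 [433.  90.] z8 [436.  33.] rect [435.  44.] [47. 69.] 5
side red 883 [247. 249.] z51 [610. 264.] z8 [624. 218.] rect [621. 225.] [91. 80.] 85
side yellow 195 [334. 170.] z51 [440. -75.] z8 [ 444. -141.] rect [ 442. -129.] [46. 69.] 5
side yellow 581 [257. 183.] z51 [639.   4.] z8 [655. -57.] rect [652. -47.] [96. 87.] 72
side green 384 [270. 153.] z51 [ 630. -147.] z8 [ 645. -218.] rect [ 643. -206.] [86. 82.] 70
side green 252 [321. 236.] z51 [449. 202.] z8 [454. 152.] rect [453. 160.] [44. 56.] 6
side blue 137 [344. 148.] z51 [ 419. -200.] z8 [ 421. -273.] rect [ 420. -259.] [44. 60.] 5
side blue 624 [255. 215.] z51 [617. 140.] z8 [631.  86.] rect [629.  94.] [74. 89.] 18
other [ 554. -363.]
other [550. 341.]
other [ 500. -184.]
other [ 334. -200.]
```

Emit:
arm_command([
  {"rotation": [0, 0, 0], "offset": [10, -15, 0], "grip": 0},
  {"rotation": [0, 0, 0], "offset": [25, -40, 0], "grip": 0},
  {"rotation": [0, 0, 0], "offset": [45, -70, 0], "grip": 0},
  {"rotation": [0, 0, 0], "offset": [65, -102, 0], "grip": 0},
  {"rotation": [0, 0, 0], "offset": [80, -126, 0], "grip": 0},
  {"rotation": [0, 0, 0], "offset": [89, -141, 0], "grip": 0},
  {"rotation": [0, 0, 0], "offset": [89, -141, 0], "grip": 0},
  {"rotation": [0, 0, 0], "offset": [89, -141, 0], "grip": 0},
  {"rotation": [0, 0, 0], "offset": [89, -141, 0], "grip": 0},
], newtons=15)

```text
time: 0.85
position: [434.9, 88.8, 185.7]
tcp_rot: [[0.0, 1.0, 0.001], [1.0, -0.0, -0.0], [-0.0, 0.001, -1.0]]
wrist_force: [0.2, -0.7, -0.4]
gripper_width: 91.2
grip_force: 0.0
```

```bash
cat > look.py <<'E'
from h import *
from plant import monitor,cams
import sys
d=cams.read_camera('wrist');s=monitor.state()
print(round(s['time'],2),s['position'].round(1) if hasattr(s['position'],'round') else s['position'])
cv2.imwrite(f'pics/{sys.argv[1]}.png',d['pixels'])
for c in HUE:
    for a,uv,m in blobs(mask(d,c),150):
        cs,_=cv2.findContours(m.astype(np.uint8),cv2.RETR_EXTERNAL,cv2.CHAIN_APPROX_NONE)
        q=np.array([onplane(d,p,60,True) for p in cs[0][:,0]],np.float32)
        q2=np.array([onplane(d,p,16,True) for p in cs[0][:,0]],np.float32)
        cc,r=cv2.minEnclosingCircle(q);rr=cv2.minAreaRect(q2)
        print(c,a,uv.round(),'lid z60',np.round(cc,1),round(r,1),'| tray z16',np.round(rr[0],1),np.round(rr[1]),round(rr[2]))
E
python3 look.py w1
```

```text
0.9 [435.1  88.6 185.6]
red 3200 [468.  85.] lid z60 [597.4 207.1] 48.0 | tray z16 [619.3 214.2] [77. 81.] 85
red 2682 [598. 164.] lid z60 [865.1 137.4] 94.1 | tray z16 [922.1 122.1] [137. 184.] 90
red 1421 [321. 186.] lid z60 [431.   89.7] 23.8 | tray z16 [430.9  80.5] [52. 51.] 68
yellow 545 [161. 259.] lid z60 [230.8  -5.4] 36.7 | tray z16 [200.6 -26.7] [82. 38.] 77
yellow 257 [488. 268.] lid z60 [647.7  -8.8] 31.9 | tray z16 [677.2 -32.1] [67. 35.] 75
yellow 2700 [426. 303.] lid z60 [592.2 -64.4] 175.6 | tray z16 [613.6 -92.5] [ 33. 398.] 89
yellow 177 [450. 384.] lid z60 [ 640.9 -240.4] 42.0 | tray z16 [ 668.5 -294.3] [22. 95.] 30
green 1375 [336.  82.] lid z60 [447.2 200.8] 22.5 | tray z16 [448.9 206.7] [50. 49.] 46
green 271 [435. 368.] lid z60 [ 605.  -188.3] 22.4 | tray z16 [ 625.  -232.6] [45. 36.] 81
blue 3353 [607.  53.] lid z60 [871.5 297.4] 108.4 | tray z16 [930.7 325.2] [213. 146.] 6
blue 2415 [470. 182.] lid z60 [604.5  92.5] 47.6 | tray z16 [627.8  83.7] [79. 77.] 17
```

Emit:
arm_command([
  {"rotation": [0, 0, 0], "offset": [1, -4, 20], "grip": 0},
  {"rotation": [0, 0, 0], "offset": [1, -4, 45], "grip": 0},
  {"rotation": [0, 0, 0], "offset": [1, -4, 75], "grip": 0},
  {"rotation": [0, 0, 0], "offset": [1, -4, 105], "grip": 0},
  {"rotation": [0, 0, 0], "offset": [1, -4, 130], "grip": 0},
  {"rotation": [0, 0, 0], "offset": [1, -4, 145], "grip": 0},
  {"rotation": [0, 0, 0], "offset": [1, -4, 153], "grip": 0},
  {"rotation": [0, 0, 0], "offset": [1, -4, 153], "grip": 0},
  {"rotation": [0, 0, 0], "offset": [1, -4, 153], "grip": 0},
  {"rotation": [0, 0, 0], "offset": [1, -4, 153], "grip": 1},
  {"rotation": [0, 0, 0], "offset": [1, -4, 153], "grip": 1},
  {"rotation": [0, 0, 0], "offset": [1, -4, 153], "grip": 1},
], newtons=15)

```text
time: 1.9
position: [430.9, 90.1, 33.6]
tcp_rot: [[0.0, 1.0, 0.002], [1.0, -0.0, 0.0], [0.0, 0.002, -1.0]]
wrist_force: [-0.5, -0.6, -0.3]
gripper_width: 74.0
grip_force: 0.0
```

Emit:
arm_command([
  {"rotation": [0, 0, 0], "offset": [0, 0, 0], "grip": 1},
  {"rotation": [0, 0, 0], "offset": [0, 0, 0], "grip": 1},
  {"rotation": [0, 0, 0], "offset": [0, 0, 0], "grip": 1},
  {"rotation": [0, 0, 0], "offset": [0, 0, 0], "grip": 1},
  {"rotation": [0, 0, 0], "offset": [0, 0, 0], "grip": 1},
  {"rotation": [0, 0, 0], "offset": [0, 0, 0], "grip": 1},
])

```text
time: 2.4
position: [430.0, 90.0, 32.7]
tcp_rot: [[-0.0, 1.0, 0.0], [1.0, 0.0, 0.0], [0.0, 0.0, -1.0]]
wrist_force: [-0.3, 0.5, 0.2]
gripper_width: 34.0
grip_force: 0.0
```

The width is 34 mm with no force, which is narrower than the lid, so I'm looking before moving.

```bash
python3 - <<'E'
from plant import monitor,cams
import cv2
a=cams.read_camera('side')['pixels'][130:290,230:430];b=cams.read_camera('scene')['pixels'][120:280,300:500]
w=cams.read_camera('wrist')['pixels']
cv2.imwrite('pics/chk.png',cv2.vconcat([cv2.resize(cv2.hconcat([a,b]),(640,256)),cv2.resize(w,(480,300)) if 0 else cv2.copyMakeBorder(cv2.resize(w,(512,320)),0,0,0,128,0)]))
s=monitor.state();print(s['gripper_width'],s['grip_force'])
E
```

```text
22.093616585185796 0.0
```

View pics/chk.png

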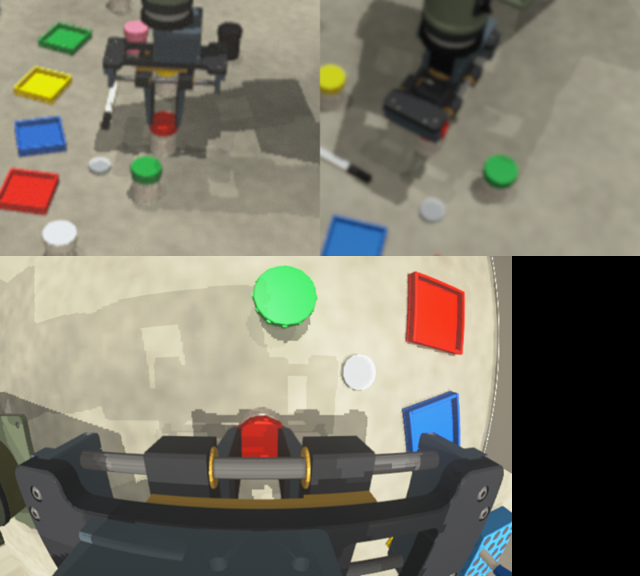

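The side and wrist crops show the red lid between the fingers and partly hidden by them, although the reported width is 22 mm. I'll measure the lid and the finger depth.

```bash
python3 - <<'E'
from h import *
from plant import monitor,cams
for n in ['side','scene','wrist']:
    d=cams.read_camera(n)
    for a,uv,m in blobs(mask(d,'red'),20):
        p=onplane(d,uv,51,n=='wrist')
        if not(380<p[0]<480 and 40<p[1]<140):continue
        o,v=ray(d,uv,n=='wrist');R,_=cv2.Rodrigues(np.array(d['rvec'],float));vz=(R@v)[2]
        z=np.median(d['range_z'][m]);q=np.array([onplane(d,x,60,n=='wrist') for x in np.argwhere(m)[:,::-1]])
        print(n,a,uv.round(),p.round(),'depthpt',(o+v*z/vz).round(),'ext',q.min(0).round(),q.max(0).round())
s=monitor.state();print(s['time'],s['position'],s['gripper_width'],s['grip_force'],s['wrist_force'])
d=cams.read_camera('wrist');cv2.imwrite('pics/c2.png',cv2.resize(d['pixels'][140:340,200:440],(720,600)))
E
```

```text
side 186 [332. 208.] [433.  93.] depthpt [432. 100.  56.] ext [411.  69.] [454. 131.]
scene 37 [377. 200.] [429. 107.] depthpt [435. 108.  60.] ext [420. 104.] [449. 113.]
wrist 1688 [326. 223.] [431.  97.] depthpt [431. 100.  60.] ext [413.  83.] [451. 115.]
2.7 [430.05243953  89.99720257  32.63865342] 9.801075714250706 0.0 [-0.7216005   0.10586279 -0.2116617 ]
```

View pics/c2.png

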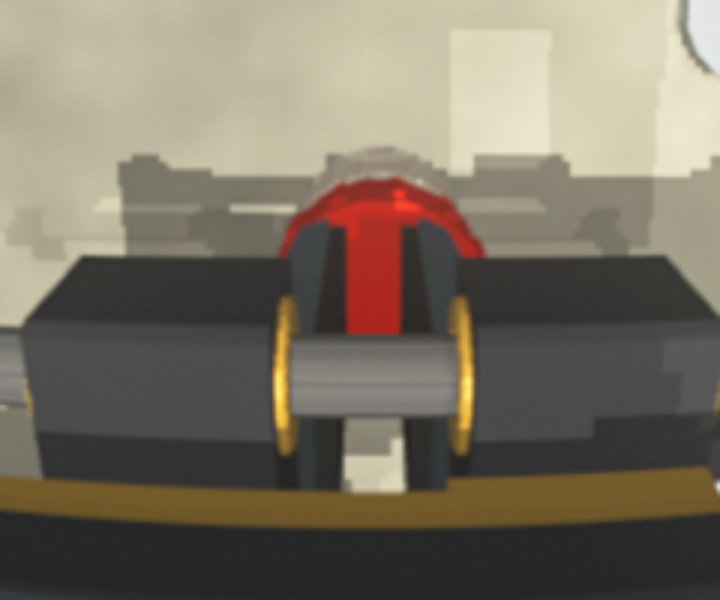

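The lid top shows between the fingers and the pot hasn't moved, so the tips seem to be above the lid. I'll check the real tip height from depth.

```bash
python3 - <<'E'
from h import *
from plant import monitor,cams
for n in ['side','scene','wrist']:
    d=cams.read_camera(n);rz=d['range_z'];R,_=cv2.Rodrigues(np.array(d['rvec'],float))
    P=[]
    for v_ in range(0,400,1):
        for u in range(200,440):
            if rz[v_,u]<=0: continue
            o,v=ray(d,(u,v_),n=='wrist');P.append(np.r_[o+v*rz[v_,u]/(R@v)[2],d['pixels'][v_,u],u,v_])
    P=np.array(P);k=(abs(P[:,0]-431)<40)&(abs(P[:,1]-95)<40)&(P[:,2]>8)&(P[:,2]<150)
    Q=P[k];dark=Q[:,3:6].max(1)<90
    print(n,len(Q),dark.sum())
    D=Q[dark]
    for lo in range(10,150,10):
        b=D[(D[:,2]>=lo)&(D[:,2]<lo+10)]
        if len(b):print(lo,len(b),'x',b[:,0].min().round(),b[:,0].max().round(),'y',b[:,1].min().round(),b[:,1].max().round())
s=monitor.state();print(s['gripper_width'],s['q'])
E
```

```text
side 634 273
50 3 x 424.0 436.0 y 90.0 105.0
60 18 x 421.0 444.0 y 94.0 113.0
70 32 x 419.0 444.0 y 96.0 111.0
80 28 x 417.0 444.0 y 100.0 110.0
90 36 x 417.0 446.0 y 100.0 111.0
100 34 x 417.0 446.0 y 103.0 110.0
110 45 x 415.0 444.0 y 75.0 112.0
120 29 x 415.0 447.0 y 94.0 110.0
140 48 x 405.0 456.0 y 99.0 132.0
scene 251 105
20 1 x 445.0 445.0 y 74.0 74.0
30 6 x 447.0 450.0 y 78.0 103.0
40 5 x 453.0 456.0 y 85.0 95.0
50 1 x 420.0 420.0 y 108.0 108.0
60 5 x 423.0 428.0 y 107.0 108.0
70 2 x 424.0 438.0 y 108.0 108.0
110 6 x 441.0 446.0 y 74.0 108.0
130 20 x 452.0 458.0 y 71.0 111.0
140 59 x 420.0 459.0 y 66.0 129.0
wrist 3532 1960
60 75 x 422.0 437.0 y 106.0 108.0
70 183 x 420.0 439.0 y 105.0 108.0
80 181 x 420.0 439.0 y 105.0 108.0
90 167 x 424.0 435.0 y 105.0 108.0
100 160 x 424.0 435.0 y 105.0 108.0
110 382 x 426.0 433.0 y 82.0 108.0
120 45 x 426.0 433.0 y 87.0 97.0
130 22 x 426.0 433.0 y 96.0 100.0
140 745 x 405.0 455.0 y 102.0 129.0
0.29897572150990004 [ 1.80106284e-01  2.77722020e-01  2.07886873e+00 -1.18349222e-05
  7.84894053e-01  1.80139842e-01]
```

Depth puts the finger tips near z≈61 and the gripper body at about 141. The real tool is therefore about 29 mm higher than the reported pose (x and y agree). I'll open well above the lid, then go down further.

Emit:
arm_command([
  {"rotation": [0, 0, 0], "offset": [0, 0, -15], "grip": 0},
  {"rotation": [0, 0, 0], "offset": [0, 0, -35], "grip": 0},
  {"rotation": [0, 0, 0], "offset": [0, 0, -50], "grip": 0},
  {"rotation": [0, 0, 0], "offset": [0, 0, -50], "grip": 0},
  {"rotation": [0, 0, 0], "offset": [0, 0, -50], "grip": 0},
  {"rotation": [0, 0, 0], "offset": [0, 0, -50], "grip": 0},
  {"rotation": [0, 0, 0], "offset": [0, 0, -50], "grip": 0},
  {"rotation": [0, 0, 0], "offset": [0, 0, -50], "grip": 0},
  {"rotation": [0, 0, 0], "offset": [0, 0, -50], "grip": 0},
  {"rotation": [0, 0, 0], "offset": [0, 0, -50], "grip": 0},
  {"rotation": [0, 0, 0], "offset": [0, 0, -50], "grip": 0},
  {"rotation": [0, 0, 0], "offset": [0, 0, -50], "grip": 0},
])

```text
time: 3.9
position: [430.0, 90.0, 82.5]
tcp_rot: [[-0.0, 1.0, -0.0], [1.0, 0.0, -0.0], [-0.0, -0.0, -1.0]]
wrist_force: [0.0, -0.6, 0.0]
gripper_width: 77.9
grip_force: 0.0
```

```bash
cat > tip.py <<'E'
from h import *
from plant import monitor,cams
s=monitor.state();p=s['position']
for n in ['side','wrist']:
    d=cams.read_camera(n);rz=d['range_z'];R,_=cv2.Rodrigues(np.array(d['rvec'],float));P=[]
    for v_ in range(0,400):
        for u in range(100,540):
            if rz[v_,u]>0 and d['pixels'][v_,u].max()<90:
                o,v=ray(d,(u,v_),n=='wrist');P.append(o+v*rz[v_,u]/(R@v)[2])
    P=np.array(P);Q=P[(abs(P[:,0]-p[0])<65)&(abs(P[:,1]-p[1])<35)&(P[:,2]>15)&(P[:,2]<p[2]+130)]
    h,e=np.histogram(Q[:,2],np.arange(10,p[2]+140,5));print(n,[(int(a),int(b)) for a,b in zip(e,h) if b])
    k=Q[Q[:,2]<p[2]+75];print('x',np.percentile(k[:,0],[2,20,50,80,98]).round(),'y',np.percentile(k[:,1],[5,50,95]).round())
print(p,s['gripper_width'])
E
python3 tip.py
```

```text
side [(110, 8), (115, 14), (120, 12), (125, 12), (130, 12), (135, 15), (140, 17), (145, 15), (150, 20), (155, 16), (160, 25), (165, 31), (170, 17), (175, 14), (180, 7), (190, 3), (195, 9), (200, 13), (205, 6), (210, 59)]
x [383. 387. 470. 475. 480.] y [103. 107. 111.]
wrist [(110, 78), (115, 189), (120, 213), (125, 216), (130, 235), (135, 261), (140, 276), (145, 322), (150, 382), (155, 407), (160, 410), (165, 705), (170, 250), (175, 279), (180, 289), (185, 345), (190, 404), (195, 536), (200, 1107), (205, 1123), (210, 448)]
x [380. 388. 389. 472. 479.] y [ 77. 105. 108.]
[429.99133866  90.00395989  82.53065342] 77.89837712403192
```

Tips are at 112 with 82.5 reported, so the offset is +29.5 mm. I'm going down 80.

Emit:
arm_command([
  {"rotation": [0, 0, 0], "offset": [0, 0, 0], "grip": 0},
  {"rotation": [0, 0, 0], "offset": [1, 1, 15], "grip": 0},
  {"rotation": [0, 0, 0], "offset": [1, 1, 35], "grip": 0},
  {"rotation": [0, 0, 0], "offset": [1, 1, 50], "grip": 0},
  {"rotation": [0, 0, 0], "offset": [1, 1, 62], "grip": 0},
  {"rotation": [0, 0, 0], "offset": [1, 1, 70], "grip": 0},
  {"rotation": [0, 0, 0], "offset": [1, 1, 76], "grip": 0},
  {"rotation": [0, 0, 0], "offset": [1, 1, 80], "grip": 0},
  {"rotation": [0, 0, 0], "offset": [1, 1, 80], "grip": 0},
  {"rotation": [0, 0, 0], "offset": [1, 1, 80], "grip": 0},
])

```text
time: 4.83
position: [431.4, 91.1, 2.9]
tcp_rot: [[-0.0, 1.0, 0.001], [1.0, 0.0, 0.0], [0.0, 0.001, -1.0]]
wrist_force: [0.1, 0.6, -0.3]
gripper_width: 91.1
grip_force: 0.0
```

Emit:
arm_command([
  {"rotation": [0, 0, 0], "offset": [0, 0, 0], "grip": 1},
  {"rotation": [0, 0, 0], "offset": [0, 0, 0], "grip": 1},
  {"rotation": [0, 0, 0], "offset": [0, 0, 0], "grip": 1},
  {"rotation": [0, 0, 0], "offset": [0, 0, 0], "grip": 1},
  {"rotation": [0, 0, 0], "offset": [0, 0, 0], "grip": 1},
  {"rotation": [0, 0, 0], "offset": [0, 0, 0], "grip": 1},
  {"rotation": [0, 0, 0], "offset": [0, 0, 0], "grip": 1},
  {"rotation": [0, 0, 0], "offset": [0, 0, 0], "grip": 1},
  {"rotation": [0, 0, 0], "offset": [0, 0, 0], "grip": 1},
  {"rotation": [0, 0, 0], "offset": [0, 0, 0], "grip": 1},
], newtons=15)

```text
time: 5.67
position: [431.1, 91.0, 2.7]
tcp_rot: [[-0.0, 1.0, 0.0], [1.0, 0.0, 0.0], [0.0, 0.0, -1.0]]
wrist_force: [0.6, 1.3, 0.5]
gripper_width: 44.4
grip_force: 15.0
```

Gripped at 44.4 mm and 15 N. Lifting.

Emit:
arm_command([
  {"rotation": [0, 0, 0], "offset": [0, 0, -5], "grip": 1},
  {"rotation": [0, 0, 0], "offset": [0, 0, -20], "grip": 1},
  {"rotation": [0, 0, 0], "offset": [0, 0, -45], "grip": 1},
  {"rotation": [0, 0, 0], "offset": [0, 0, -70], "grip": 1},
  {"rotation": [0, 0, 0], "offset": [0, 0, -90], "grip": 1},
  {"rotation": [0, 0, 0], "offset": [0, 0, -100], "grip": 1},
  {"rotation": [0, 0, 0], "offset": [0, 0, -100], "grip": 1},
])

```text
time: 6.25
position: [432.8, 91.3, 105.2]
tcp_rot: [[0.0, 1.0, 0.006], [1.0, -0.0, 0.001], [0.001, 0.006, -1.0]]
wrist_force: [-0.3, -0.4, -1.5]
gripper_width: 44.4
grip_force: 15.0
```

Emit:
arm_command([
  {"rotation": [0, 0, 0], "offset": [5, 8, 0], "grip": 1},
  {"rotation": [0, 0, 0], "offset": [16, 25, 0], "grip": 1},
  {"rotation": [0, 0, 0], "offset": [32, 50, 0], "grip": 1},
  {"rotation": [0, 0, 0], "offset": [50, 78, 0], "grip": 1},
  {"rotation": [0, 0, 0], "offset": [68, 106, 0], "grip": 1},
  {"rotation": [0, 0, 0], "offset": [86, 134, 0], "grip": 1},
  {"rotation": [0, 0, 0], "offset": [102, 160, 0], "grip": 1},
  {"rotation": [0, 0, 0], "offset": [114, 179, 0], "grip": 1},
  {"rotation": [0, 0, 0], "offset": [121, 190, 0], "grip": 1},
  {"rotation": [0, 0, 0], "offset": [124, 194, 0], "grip": 1},
  {"rotation": [0, 0, 0], "offset": [124, 194, 0], "grip": 1},
  {"rotation": [0, 0, 0], "offset": [124, 194, 0], "grip": 1},
])

```text
time: 7.25
position: [623.9, 214.7, 101.2]
tcp_rot: [[-0.0, 1.0, -0.003], [1.0, 0.0, -0.001], [-0.001, -0.003, -1.0]]
wrist_force: [0.1, -0.2, -1.4]
gripper_width: 44.6
grip_force: 15.0
```

```bash
python3 tip.py; python3 look.py w2; python3 - <<'E'
from h import *
from plant import cams
d=cams.read_camera('side')
for a,uv,m in blobs(mask(d,'red')): print(a,uv.round(),onplane(d,uv,151).round(),onplane(d,uv,8).round())
cv2.imwrite('pics/s2.png',cv2.hconcat([cv2.imread('pics/w2.png')[:,160:560],d['pixels'][50:450,150:540][:350].copy() if 0 else cv2.resize(d['pixels'][100:300,150:350],(400,400))]))
E
```

```text
side [(125, 1), (130, 15), (135, 12), (140, 24), (145, 26), (150, 25), (155, 30), (160, 26), (165, 36), (170, 27), (175, 31), (180, 40), (185, 33), (190, 22), (195, 13), (200, 10), (205, 9), (210, 9), (215, 17), (220, 30), (225, 33), (230, 58)]
x [591. 594. 647. 651. 657.] y [209. 231. 234.]
wrist [(15, 1), (125, 1), (130, 88), (135, 127), (140, 139), (145, 162), (150, 190), (155, 233), (160, 257), (165, 254), (170, 328), (175, 334), (180, 332), (185, 502), (190, 147), (195, 149), (200, 164), (205, 182), (210, 207), (215, 256), (220, 1349), (225, 1613), (230, 92)]
x [592. 598. 602. 649. 655.] y [202. 231. 232.]
[623.90547697 214.66892255 101.23394407] 44.60342617766578
7.4 [624.1 214.4 102.6]
red 6979 [323. 201.] lid z60 [623.8 216. ] 53.1 | tray z16 [623.8 206.6] [86. 99.] 0
red 412 [511. 235.] lid z60 [802.5 186.7] 16.5 | tray z16 [834.8 168.6] [35. 22.] 3
red 194 [504. 276.] lid z60 [803.5 141.7] 14.6 | tray z16 [836.  113.9] [22. 32.] 88
red 1235 [324. 287.] lid z60 [622.6 147.9] 34.7 | tray z16 [622.3 111.3] [82. 28.] 0
yellow 584 [627. 136.] lid z60 [975.2 296.7] 30.6 | tray z16 [1039.1  300.4] [72. 36.] 4
yellow 394 [233. 264.] lid z60 [544.8 161.9] 25.9 | tray z16 [528.3 140.2] [61. 18.] 84
yellow 359 [415. 264.] lid z60 [701. 162.] 25.8 | tray z16 [717.7 140.3] [17. 61.] 6
yellow 1533 [429. 304.] lid z60 [723.4 113.9] 83.5 | tray z16 [741.5  88.6] [ 22. 197.] 90
yellow 700 [258. 308.] lid z60 [565.4 110.1] 47.7 | tray z16 [554.8  86.2] [113.  17.] 0
green 1597 [141. 218.] lid z60 [451.7 203.4] 27.2 | tray z16 [421.2 188.5] [62. 52.] 14
blue 8977 [560. 128.] lid z60 [867.4 295.1] 94.9 | tray z16 [906.8 297.5] [143. 189.] 84
blue 496 [325. 298.] lid z60 [624.8 130.8] 35.1 | tray z16 [624.7 104.6] [82. 21.] 0
839 [163. 210.] [783. 269.] [873.  90.]
280 [240. 200.] [627. 216.] [683.  26.]
890 [247. 249.] [578. 373.] [624. 218.]
```

View pics/s2.png

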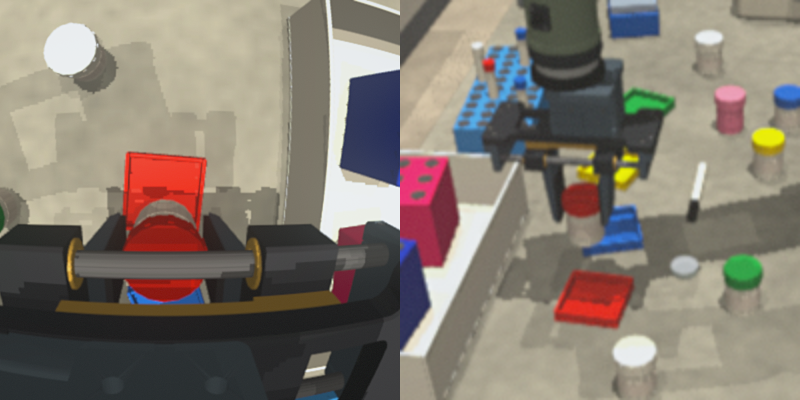

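The red pot hangs upright over the red tray and finger tips agree with the 29 mm offset. I'll check clearance to the big white bin before lowering.

```bash
python3 - <<'E'
from h import *
d=dict(np.load('side0.npz'));R,_=cv2.Rodrigues(d['rvec'])
for uv in [(211,180),(188,240),(165,302),(150,176),(205,205),(185,265),(78,265)]:
    o,v=ray(d,uv);print(uv,(o+v*d['range_z'][uv[1],uv[0]]/(R@v)[2]).round())
d=dict(np.load('scene0.npz'));R,_=cv2.Rodrigues(d['rvec'])
for uv in [(268,303),(300,318),(350,344),(400,372)]:
    o,v=ray(d,uv);print(uv,(o+v*d['range_z'][uv[1],uv[0]]/(R@v)[2]).round())
E
```

```text
(211, 180) [789. -67.   2.]
(188, 240) [750. 247.  51.]
(165, 302) [757. 401.  12.]
(150, 176) [912.  42.  80.]
(205, 205) [752. 105.  44.]
(185, 265) [753. 283.   6.]
(78, 265) [949. 367.  68.]
(268, 303) [755.  46.  78.]
(300, 318) [729.  96.   0.]
(350, 344) [719. 204.  -1.]
(400, 372) [713. 307.  -1.]
```

Bin wall is at x≥750, so it is clear. Lower, release, then rise.

Emit:
arm_command([
  {"rotation": [0, 0, 0], "offset": [1, 0, 10], "grip": 1},
  {"rotation": [0, 0, 0], "offset": [1, 0, 30], "grip": 1},
  {"rotation": [0, 0, 0], "offset": [1, 0, 50], "grip": 1},
  {"rotation": [0, 0, 0], "offset": [1, 0, 65], "grip": 1},
  {"rotation": [0, 0, 0], "offset": [1, 0, 77], "grip": 1},
  {"rotation": [0, 0, 0], "offset": [1, 0, 85], "grip": 1},
  {"rotation": [0, 0, 0], "offset": [1, 0, 90], "grip": 1},
  {"rotation": [0, 0, 0], "offset": [1, 0, 93], "grip": 1},
  {"rotation": [0, 0, 0], "offset": [1, 0, 95], "grip": 1},
  {"rotation": [0, 0, 0], "offset": [1, 0, 95.5], "grip": 1},
  {"rotation": [0, 0, 0], "offset": [1, 0, 95.5], "grip": 1},
  {"rotation": [0, 0, 0], "offset": [1, 0, 95.5], "grip": 1},
])

```text
time: 8.45
position: [625.5, 216.2, 7.8]
tcp_rot: [[-0.0, 1.0, 0.001], [1.0, 0.0, 0.0], [0.0, 0.001, -1.0]]
wrist_force: [-0.3, 0.1, -0.4]
gripper_width: 44.6
grip_force: 15.0
```

Emit:
arm_command([
  {"rotation": [0, 0, 0], "offset": [0, 0, 0], "grip": 1},
  {"rotation": [0, 0, 0], "offset": [0, 0, 0], "grip": 0},
  {"rotation": [0, 0, 0], "offset": [0, 0, 0], "grip": 0},
  {"rotation": [0, 0, 0], "offset": [0, 0, 0], "grip": 0},
  {"rotation": [0, 0, 0], "offset": [0, 0, 0], "grip": 0},
  {"rotation": [0, 0, 0], "offset": [0, 0, 0], "grip": 0},
  {"rotation": [0, 0, 0], "offset": [0, 0, 0], "grip": 0},
  {"rotation": [0, 0, 0], "offset": [0, 0, 0], "grip": 0},
  {"rotation": [0, 0, 0], "offset": [0, 0, 0], "grip": 0},
])

```text
time: 9.2
position: [625.0, 216.0, 7.2]
tcp_rot: [[0.0, 1.0, 0.0], [1.0, -0.0, 0.0], [0.0, 0.0, -1.0]]
wrist_force: [0.2, 0.8, 0.5]
gripper_width: 90.9
grip_force: 0.0
```

Emit:
arm_command([
  {"rotation": [0, 0, 0], "offset": [0, 0, -10], "grip": 0},
  {"rotation": [0, 0, 0], "offset": [0, 0, -30], "grip": 0},
  {"rotation": [0, 0, 0], "offset": [0, 0, -60], "grip": 0},
  {"rotation": [0, 0, 0], "offset": [0, 0, -85], "grip": 0},
  {"rotation": [0, 0, 0], "offset": [0, 0, -110], "grip": 0},
  {"rotation": [0, 0, 0], "offset": [0, 0, -120], "grip": 0},
  {"rotation": [0, 0, 0], "offset": [0, 0, -120], "grip": 0},
])

```text
time: 9.78
position: [626.9, 216.6, 130.9]
tcp_rot: [[0.0, 1.0, 0.007], [1.0, -0.0, 0.002], [0.002, 0.007, -1.0]]
wrist_force: [0.6, -0.7, 0.1]
gripper_width: 91.2
grip_force: 0.0
```

```bash
python3 look.py w3 | grep -E "^[0-9]|red"
```

```text
9.83 [625.6 216.2 128.4]
red 5168 [319. 190.] lid z60 [622.1 224.9] 45.7 | tray z16 [622.2 214.7] [79. 77.] 85
```

Red is in: tray centre (622,215), pot at about (625,216). Next is yellow.

Emit:
arm_command([
  {"rotation": [0, 0, 0], "offset": [-10, -6, 0], "grip": 0},
  {"rotation": [0, 0, 0], "offset": [-35, -22, 0], "grip": 0},
  {"rotation": [0, 0, 0], "offset": [-65, -41, 0], "grip": 0},
  {"rotation": [0, 0, 0], "offset": [-98, -62, 0], "grip": 0},
  {"rotation": [0, 0, 0], "offset": [-131, -83, 0], "grip": 0},
  {"rotation": [0, 0, 0], "offset": [-164, -104, 0], "grip": 0},
  {"rotation": [0, 0, 0], "offset": [-197, -125, 0], "grip": 0},
  {"rotation": [0, 0, 0], "offset": [-230, -146, 0], "grip": 0},
  {"rotation": [0, 0, 0], "offset": [-258, -164, 0], "grip": 0},
  {"rotation": [0, 0, 0], "offset": [-278, -177, 0], "grip": 0},
  {"rotation": [0, 0, 0], "offset": [-289, -184, 0], "grip": 0},
  {"rotation": [0, 0, 0], "offset": [-289, -184, 0], "grip": 0},
])

```text
time: 10.83
position: [437.2, -74.8, 125.4]
tcp_rot: [[0.003, 1.0, -0.005], [1.0, -0.003, 0.0], [0.0, -0.005, -1.0]]
wrist_force: [0.1, 0.8, -0.0]
gripper_width: 91.2
grip_force: 0.0
```

Emit:
arm_command([
  {"rotation": [0, 0, 0], "offset": [0, 0, 0], "grip": 0},
  {"rotation": [0, 0, 0], "offset": [0, 0, 0], "grip": 0},
  {"rotation": [0, 0, 0], "offset": [0, 0, 0], "grip": 0},
])

```text
time: 11.08
position: [441.1, -72.3, 126.6]
tcp_rot: [[-0.001, 1.0, -0.001], [1.0, 0.001, 0.0], [0.0, -0.001, -1.0]]
wrist_force: [0.1, 0.2, -0.1]
gripper_width: 91.2
grip_force: 0.0
```

```bash
python3 look.py w4; python3 - <<'E'
from h import *
from plant import cams
d=cams.read_camera('scene')
for a,uv,m in blobs(mask(d,'red')): print('red',a,uv.round(),onplane(d,uv,55).round(),onplane(d,uv,8).round())
E
```

```text
11.13 [441.2 -72.3 126.7]
red 2240 [625.  51.] lid z60 [836.7 138.2] 84.0 | tray z16 [892.5 163.4] [181.  95.] 79
red 599 [378. 289.] lid z60 [ 499.  -166.1] 25.5 | tray z16 [ 508.6 -192.3] [51. 34.] 0
yellow 3698 [503. 180.] lid z60 [620.7 -51.8] 47.3 | tray z16 [649.7 -59.6] [76. 84.] 72
yellow 2088 [322. 205.] lid z60 [438.1 -76. ] 24.4 | tray z16 [437.6 -88.1] [53. 55.] 23
yellow 564 [162. 259.] lid z60 [ 273.1 -136.7] 30.4 | tray z16 [ 244.2 -158.3] [70. 33.] 79
yellow 616 [487. 258.] lid z60 [ 608.7 -136.4] 30.6 | tray z16 [ 637.2 -158. ] [32. 71.] 13
yellow 2359 [439. 303.] lid z60 [ 570.1 -185.7] 143.1 | tray z16 [ 591.5 -214.4] [333.  24.] 0
yellow 184 [450. 384.] lid z60 [ 608.6 -328.4] 34.7 | tray z16 [ 636.1 -382. ] [19. 81.] 28
blue 1983 [495.  52.] lid z60 [600.7  69.5] 46.3 | tray z16 [626.9  81.7] [82. 75.] 17
blue 152 [620. 245.] lid z60 [ 858.1 -140.6] 24.0 | tray z16 [ 928.1 -160.4] [25. 55.] 76
blue 495 [297. 306.] lid z60 [ 414.8 -187. ] 21.0 | tray z16 [ 410.4 -212.7] [45. 29.] 2
red 187 [255. 177.] [ 526. -164.] [ 502. -191.]
red 87 [142. 283.] [ 849. -192.] [ 846. -220.]
red 1405 [378. 304.] [642. 217.] [624. 215.]
```

View pics/w4.png

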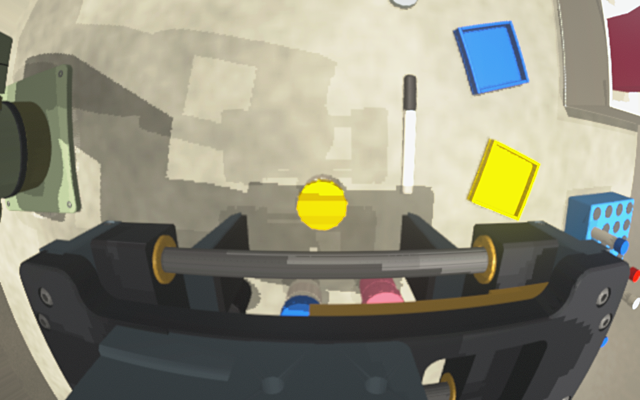

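The wrist view shows the yellow lid at (322,205), the pen to its right and the yellow tray at (503,180). I'll check that the red pot really stands in its tray.

```bash
python3 - <<'E'
from plant import cams
import cv2
a=cams.read_camera('side')['pixels'][200:300,190:290];b=cams.read_camera('scene')['pixels'][250:350,330:430]
cv2.imwrite('pics/r.png',cv2.resize(cv2.hconcat([a,b]),(600,300)))
E
```

```text
(no output)
```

View pics/r.png

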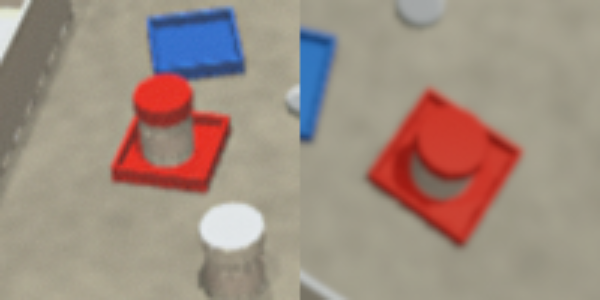

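The red pot stands upright and about centred in its tray. Descending on yellow.

Emit:
arm_command([
  {"rotation": [0, 0, 0], "offset": [-2, -1, 15], "grip": 0},
  {"rotation": [0, 0, 0], "offset": [-2, -1, 40], "grip": 0},
  {"rotation": [0, 0, 0], "offset": [-2, -1, 65], "grip": 0},
  {"rotation": [0, 0, 0], "offset": [-2, -1, 85], "grip": 0},
  {"rotation": [0, 0, 0], "offset": [-2, -1, 102], "grip": 0},
  {"rotation": [0, 0, 0], "offset": [-2, -1, 114], "grip": 0},
  {"rotation": [0, 0, 0], "offset": [-2, -1, 121], "grip": 0},
  {"rotation": [0, 0, 0], "offset": [-2, -1, 124.5], "grip": 0},
  {"rotation": [0, 0, 0], "offset": [-2, -1, 124.5], "grip": 0},
  {"rotation": [0, 0, 0], "offset": [-2, -1, 124.5], "grip": 0},
])

```text
time: 12.12
position: [440.6, -75.0, 3.1]
tcp_rot: [[-0.0, 1.0, 0.001], [1.0, 0.0, -0.0], [-0.0, 0.001, -1.0]]
wrist_force: [0.9, 0.6, -0.4]
gripper_width: 91.2
grip_force: 0.0
```

Emit:
arm_command([
  {"rotation": [0, 0, 0], "offset": [0, 0, 0], "grip": 1},
  {"rotation": [0, 0, 0], "offset": [0, 0, 0], "grip": 1},
  {"rotation": [0, 0, 0], "offset": [0, 0, 0], "grip": 1},
  {"rotation": [0, 0, 0], "offset": [0, 0, 0], "grip": 1},
  {"rotation": [0, 0, 0], "offset": [0, 0, 0], "grip": 1},
  {"rotation": [0, 0, 0], "offset": [0, 0, 0], "grip": 1},
  {"rotation": [0, 0, 0], "offset": [0, 0, 0], "grip": 1},
  {"rotation": [0, 0, 0], "offset": [0, 0, 0], "grip": 1},
  {"rotation": [0, 0, 0], "offset": [0, 0, 0], "grip": 1},
  {"rotation": [0, 0, 0], "offset": [0, 0, 0], "grip": 1},
])

```text
time: 12.95
position: [439.9, -75.0, 2.7]
tcp_rot: [[0.0, 1.0, -0.0], [1.0, -0.0, 0.0], [0.0, -0.0, -1.0]]
wrist_force: [-1.2, 0.1, 0.3]
gripper_width: 44.5
grip_force: 15.0
```

Emit:
arm_command([
  {"rotation": [0, 0, 0], "offset": [0, 0, -5], "grip": 1},
  {"rotation": [0, 0, 0], "offset": [0, 0, -20], "grip": 1},
  {"rotation": [0, 0, 0], "offset": [0, 0, -45], "grip": 1},
  {"rotation": [0, 0, 0], "offset": [0, 0, -70], "grip": 1},
  {"rotation": [0, 0, 0], "offset": [0, 0, -90], "grip": 1},
  {"rotation": [0, 0, 0], "offset": [0, 0, -100], "grip": 1},
  {"rotation": [0, 0, 0], "offset": [0, 0, -100], "grip": 1},
])

```text
time: 13.53
position: [441.9, -75.3, 105.2]
tcp_rot: [[0.0, 1.0, 0.006], [1.0, -0.0, -0.001], [-0.001, 0.006, -1.0]]
wrist_force: [-0.6, 0.3, -0.7]
gripper_width: 44.5
grip_force: 15.0
```

Emit:
arm_command([
  {"rotation": [0, 0, 0], "offset": [1, 8, 0], "grip": 1},
  {"rotation": [0, 0, 0], "offset": [2, 27, 0], "grip": 1},
  {"rotation": [0, 0, 0], "offset": [4, 54, 0], "grip": 1},
  {"rotation": [0, 0, 0], "offset": [7, 86, 0], "grip": 1},
  {"rotation": [0, 0, 0], "offset": [9, 118, 0], "grip": 1},
  {"rotation": [0, 0, 0], "offset": [12, 148, 0], "grip": 1},
  {"rotation": [0, 0, 0], "offset": [14, 176, 0], "grip": 1},
  {"rotation": [0, 0, 0], "offset": [16, 198, 0], "grip": 1},
  {"rotation": [0, 0, 0], "offset": [17, 211, 0], "grip": 1},
  {"rotation": [0, 0, 0], "offset": [17, 215, 0], "grip": 1},
  {"rotation": [0, 0, 0], "offset": [17, 215, 0], "grip": 1},
  {"rotation": [0, 0, 0], "offset": [17, 215, 0], "grip": 1},
])

```text
time: 14.53
position: [653.8, -57.9, 101.3]
tcp_rot: [[-0.0, 1.0, -0.003], [1.0, 0.0, 0.0], [0.0, -0.003, -1.0]]
wrist_force: [0.3, -0.2, -0.1]
gripper_width: 44.5
grip_force: 15.0
```

```bash
python3 - <<'E'
from h import *
from plant import cams
d=cams.read_camera('side')
for c in ['yellow','blue','green']:
  for a,uv,m in blobs(mask(d,c)):
    t=onplane(d,uv,8)
    print(c,a,uv.round(),'z151',onplane(d,uv,151).round(),'z51',onplane(d,uv,51).round(),'z8',t.round())
a=d['pixels'][100:260,200:360];b=cams.read_camera('wrist')['pixels'][100:340,200:520]
cv2.imwrite('pics/y.png',cv2.hconcat([cv2.resize(a,(300,300)),cv2.resize(b,(400,300))]))
E
```

```text
yellow 234 [271.  74.] z151 [ 683. -492.] z51 [ 731. -733.] z8 [ 752. -836.]
yellow 82 [228.  74.] z151 [ 825. -475.] z51 [ 894. -713.] z8 [ 924. -815.]
yellow 193 [252. 139.] z151 [656. -54.] z51 [ 700. -228.] z8 [ 719. -303.]
yellow 585 [256. 183.] z151 [604. 147.] z51 [640.   4.] z8 [655. -58.]
yellow 80 [135. 213.] z151 [838. 285.] z51 [909. 163.] z8 [940. 110.]
yellow 6891 [206. 364.] z151 [585. 635.] z51 [618. 566.] z8 [632. 536.]
blue 2467 [406.  48.] z151 [ 223. -775.] z51 [  201. -1059.] z8 [  191. -1181.]
blue 2271 [506.  26.] z151 [ -196. -1073.] z51 [ -283. -1403.] z8 [ -320. -1545.]
blue 151 [624.   3.] z151 [ -805. -1473.] z51 [ -984. -1864.] z8 [-1061. -2032.]
blue 1366 [548.  97.] z151 [-184. -389.] z51 [-268. -614.] z8 [-304. -710.]
blue 137 [344. 148.] z151 [412. -30.] z51 [ 419. -200.] z8 [ 421. -273.]
blue 601 [255. 214.] z151 [584. 263.] z51 [617. 138.] z8 [631.  84.]
blue 2065 [137. 249.] z151 [791. 393.] z51 [856. 287.] z8 [883. 242.]
blue 831 [165. 385.] z151 [635. 678.] z51 [676. 615.] z8 [693. 588.]
green 333 [272. 154.] z151 [590.  16.] z51 [ 623. -147.] z8 [ 638. -217.]
green 251 [321. 236.] z151 [439. 319.] z51 [449. 202.] z8 [454. 152.]
```

View pics/y.png

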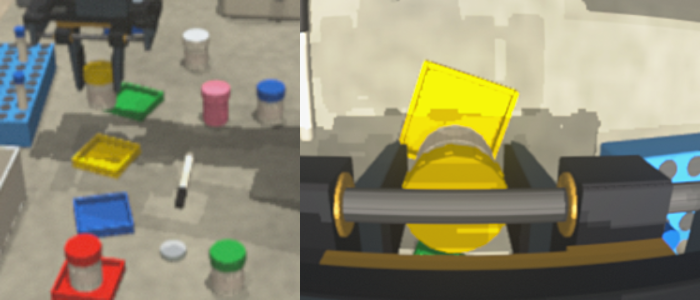

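The yellow pot hangs upright over the yellow tray. I'll check the tube rack, which is close on the right.

```bash
python3 - <<'E'
from h import *
d=dict(np.load('scene0.npz'));R,_=cv2.Rodrigues(d['rvec']);P=[]
for v_ in range(225,345):
    for u in range(75,225):
        z=d['range_z'][v_,u]
        if z>0:
            o,v=ray(d,(u,v_));P.append(o+v*z/(R@v)[2])
P=np.array(P)
for lo,hi in [(15,35),(35,60),(60,90),(90,130)]:
    k=P[(P[:,2]>lo)&(P[:,2]<hi)]
    if len(k):print(lo,len(k),k.min(0).round(),k.max(0).round(), 'minx pt',k[k[:,0].argmin()].round())
    for y0 in range(-320,0,40):
        j=k[(k[:,1]>=y0)&(k[:,1]<y0+40)]
        if len(j):print('   y',y0,'minx',j[:,0].min().round(),'maxz',j[:,2].max().round())
E
```

```text
15 359 [ 664. -314.   15.] [905. -71.  35.] minx pt [ 664. -185.   16.]
   y -320 minx 902.0 maxz 34.0
   y -280 minx 899.0 maxz 32.0
   y -240 minx 683.0 maxz 35.0
   y -200 minx 664.0 maxz 34.0
   y -160 minx 890.0 maxz 34.0
   y -120 minx 777.0 maxz 35.0
   y -80 minx 778.0 maxz 35.0
35 6161 [ 776. -327.   35.] [905. -71.  60.] minx pt [776. -86.  48.]
   y -320 minx 793.0 maxz 55.0
   y -280 minx 789.0 maxz 60.0
   y -240 minx 787.0 maxz 60.0
   y -200 minx 783.0 maxz 58.0
   y -160 minx 779.0 maxz 60.0
   y -120 minx 776.0 maxz 60.0
   y -80 minx 779.0 maxz 55.0
60 284 [ 786. -262.   60.] [ 890. -108.   90.] minx pt [ 786. -112.   75.]
   y -280 minx 824.0 maxz 90.0
   y -240 minx 876.0 maxz 90.0
   y -200 minx 859.0 maxz 89.0
   y -160 minx 845.0 maxz 89.0
   y -120 minx 786.0 maxz 90.0
90 458 [ 785. -272.   90.] [ 891. -106.  113.] minx pt [ 785. -111.  101.]
   y -280 minx 823.0 maxz 112.0
   y -240 minx 874.0 maxz 113.0
   y -200 minx 843.0 maxz 112.0
   y -160 minx 785.0 maxz 112.0
   y -120 minx 785.0 maxz 111.0
```

Rack is at x≥776 and the gripper reaches 744 at most, so it is clear. Lower and release yellow, then rise.

Emit:
arm_command([
  {"rotation": [0, 0, 0], "offset": [0, 0, 10], "grip": 1},
  {"rotation": [0, 0, 0], "offset": [0, 0, 30], "grip": 1},
  {"rotation": [0, 0, 0], "offset": [0, 0, 50], "grip": 1},
  {"rotation": [0, 0, 0], "offset": [0, 0, 65], "grip": 1},
  {"rotation": [0, 0, 0], "offset": [0, 0, 77], "grip": 1},
  {"rotation": [0, 0, 0], "offset": [0, 0, 85], "grip": 1},
  {"rotation": [0, 0, 0], "offset": [0, 0, 90], "grip": 1},
  {"rotation": [0, 0, 0], "offset": [0, 0, 93], "grip": 1},
  {"rotation": [0, 0, 0], "offset": [0, 0, 95], "grip": 1},
  {"rotation": [0, 0, 0], "offset": [0, 0, 95.5], "grip": 1},
  {"rotation": [0, 0, 0], "offset": [0, 0, 95.5], "grip": 1},
  {"rotation": [0, 0, 0], "offset": [0, 0, 95.5], "grip": 1},
])

```text
time: 15.63
position: [655.5, -58.0, 7.8]
tcp_rot: [[-0.0, 1.0, 0.001], [1.0, 0.0, -0.0], [-0.0, 0.001, -1.0]]
wrist_force: [-0.2, -0.3, -0.1]
gripper_width: 44.6
grip_force: 15.0
```

Emit:
arm_command([
  {"rotation": [0, 0, 0], "offset": [0, 0, 0], "grip": 1},
  {"rotation": [0, 0, 0], "offset": [0, 0, 0], "grip": 0},
  {"rotation": [0, 0, 0], "offset": [0, 0, 0], "grip": 0},
  {"rotation": [0, 0, 0], "offset": [0, 0, 0], "grip": 0},
  {"rotation": [0, 0, 0], "offset": [0, 0, 0], "grip": 0},
  {"rotation": [0, 0, 0], "offset": [0, 0, 0], "grip": 0},
  {"rotation": [0, 0, 0], "offset": [0, 0, 0], "grip": 0},
  {"rotation": [0, 0, 0], "offset": [0, 0, 0], "grip": 0},
  {"rotation": [0, 0, 0], "offset": [0, 0, 0], "grip": 0},
])

```text
time: 16.38
position: [655.0, -58.0, 7.2]
tcp_rot: [[0.0, 1.0, 0.0], [1.0, -0.0, 0.0], [0.0, 0.0, -1.0]]
wrist_force: [0.4, 0.8, 0.1]
gripper_width: 91.0
grip_force: 0.0
```

Emit:
arm_command([
  {"rotation": [0, 0, 0], "offset": [0, 0, -10], "grip": 0},
  {"rotation": [0, 0, 0], "offset": [0, 0, -30], "grip": 0},
  {"rotation": [0, 0, 0], "offset": [0, 0, -60], "grip": 0},
  {"rotation": [0, 0, 0], "offset": [0, 0, -85], "grip": 0},
  {"rotation": [0, 0, 0], "offset": [0, 0, -110], "grip": 0},
  {"rotation": [0, 0, 0], "offset": [0, 0, -120], "grip": 0},
  {"rotation": [0, 0, 0], "offset": [0, 0, -120], "grip": 0},
])

```text
time: 16.97
position: [657.0, -58.2, 130.9]
tcp_rot: [[0.0, 1.0, 0.007], [1.0, -0.0, -0.001], [-0.001, 0.007, -1.0]]
wrist_force: [0.2, -0.1, -0.4]
gripper_width: 91.2
grip_force: 0.0
```

```bash
python3 look.py w5 | grep -E "^[0-9]|yellow|green"
```

```text
17.02 [655.6 -58.1 128.4]
yellow 5164 [320. 190.] lid z60 [653.8 -50.4] 45.7 | tray z16 [653.6 -60.4] [78. 77.] 72
yellow 542 [162. 259.] lid z60 [ 487.7 -124. ] 30.2 | tray z16 [ 459.1 -145.5] [70. 33.] 79
yellow 180 [491. 267.] lid z60 [ 834.4 -129.4] 25.0 | tray z16 [ 868.4 -152.1] [58. 17.] 90
yellow 2201 [428. 304.] lid z60 [ 789.2 -175.4] 147.1 | tray z16 [ 811.  -205.8] [342.  24.] 0
yellow 181 [450. 385.] lid z60 [ 829.3 -321.9] 35.2 | tray z16 [ 856.8 -376.2] [19. 82.] 28
green 1293 [308. 299.] lid z60 [ 647.4 -172.1] 37.6 | tray z16 [ 646.6 -202.1] [54. 73.] 70
```

Yellow is placed: tray centre (654,-60). Next is green.

Emit:
arm_command([
  {"rotation": [0, 0, 0], "offset": [9, -7, 0], "grip": 0},
  {"rotation": [0, 0, 0], "offset": [31, -25, 0], "grip": 0},
  {"rotation": [0, 0, 0], "offset": [58, -46, 0], "grip": 0},
  {"rotation": [0, 0, 0], "offset": [88, -70, 0], "grip": 0},
  {"rotation": [0, 0, 0], "offset": [118, -94, 0], "grip": 0},
  {"rotation": [0, 0, 0], "offset": [148, -118, 0], "grip": 0},
  {"rotation": [0, 0, 0], "offset": [178, -142, 0], "grip": 0},
  {"rotation": [0, 0, 0], "offset": [207, -165, 0], "grip": 0},
  {"rotation": [0, 0, 0], "offset": [232, -185, 0], "grip": 0},
  {"rotation": [0, 0, 0], "offset": [250, -200, 0], "grip": 0},
  {"rotation": [0, 0, 0], "offset": [259, -207, 0], "grip": 0},
  {"rotation": [0, 0, 0], "offset": [259, -207, 0], "grip": 0},
])

```text
time: 18.02
position: [445.3, 202.0, 125.8]
tcp_rot: [[-0.003, 1.0, -0.003], [1.0, 0.003, -0.001], [-0.001, -0.003, -1.0]]
wrist_force: [0.5, 0.2, 1.0]
gripper_width: 91.1
grip_force: 0.0
```

Emit:
arm_command([
  {"rotation": [0, 0, 0], "offset": [0, 0, 0], "grip": 0},
  {"rotation": [0, 0, 0], "offset": [0, 0, 0], "grip": 0},
  {"rotation": [0, 0, 0], "offset": [0, 0, 0], "grip": 0},
])

```text
time: 18.27
position: [448.8, 200.1, 126.8]
tcp_rot: [[0.002, 1.0, -0.0], [1.0, -0.002, -0.0], [-0.0, -0.0, -1.0]]
wrist_force: [0.4, 0.4, 0.7]
gripper_width: 90.8
grip_force: 0.0
```

```bash
python3 look.py w6 | grep -E "^[0-9]|green"
```

```text
18.32 [448.8 200.1 126.9]
green 1928 [323. 198.] lid z60 [447.6 202.9] 22.9 | tray z16 [447.5 191.4] [51. 52.] 45
```

Emit:
arm_command([
  {"rotation": [0, 0, 0], "offset": [1, 0, 15], "grip": 0},
  {"rotation": [0, 0, 0], "offset": [1, 0, 40], "grip": 0},
  {"rotation": [0, 0, 0], "offset": [1, 0, 65], "grip": 0},
  {"rotation": [0, 0, 0], "offset": [1, 0, 85], "grip": 0},
  {"rotation": [0, 0, 0], "offset": [1, 0, 102], "grip": 0},
  {"rotation": [0, 0, 0], "offset": [1, 0, 114], "grip": 0},
  {"rotation": [0, 0, 0], "offset": [1, 0, 121], "grip": 0},
  {"rotation": [0, 0, 0], "offset": [1, 0, 124.5], "grip": 0},
  {"rotation": [0, 0, 0], "offset": [1, 0, 124.5], "grip": 0},
  {"rotation": [0, 0, 0], "offset": [1, 0, 124.5], "grip": 0},
])

```text
time: 19.15
position: [448.7, 202.0, 3.1]
tcp_rot: [[0.0, 1.0, 0.001], [1.0, -0.0, 0.0], [0.0, 0.001, -1.0]]
wrist_force: [0.1, -0.2, 0.0]
gripper_width: 90.9
grip_force: 0.0
```

Emit:
arm_command([
  {"rotation": [0, 0, 0], "offset": [0, 0, 0], "grip": 1},
  {"rotation": [0, 0, 0], "offset": [0, 0, 0], "grip": 1},
  {"rotation": [0, 0, 0], "offset": [0, 0, 0], "grip": 1},
  {"rotation": [0, 0, 0], "offset": [0, 0, 0], "grip": 1},
  {"rotation": [0, 0, 0], "offset": [0, 0, 0], "grip": 1},
  {"rotation": [0, 0, 0], "offset": [0, 0, 0], "grip": 1},
  {"rotation": [0, 0, 0], "offset": [0, 0, 0], "grip": 1},
  {"rotation": [0, 0, 0], "offset": [0, 0, 0], "grip": 1},
  {"rotation": [0, 0, 0], "offset": [0, 0, 0], "grip": 1},
  {"rotation": [0, 0, 0], "offset": [0, 0, 0], "grip": 1},
])

```text
time: 19.98
position: [448.0, 202.0, 2.7]
tcp_rot: [[0.0, 1.0, 0.0], [1.0, -0.0, 0.0], [0.0, 0.0, -1.0]]
wrist_force: [-1.3, 0.9, 1.5]
gripper_width: 44.4
grip_force: 15.0
```

Emit:
arm_command([
  {"rotation": [0, 0, 0], "offset": [0, 0, -5], "grip": 1},
  {"rotation": [0, 0, 0], "offset": [0, 0, -20], "grip": 1},
  {"rotation": [0, 0, 0], "offset": [0, 0, -45], "grip": 1},
  {"rotation": [0, 0, 0], "offset": [0, 0, -70], "grip": 1},
  {"rotation": [0, 0, 0], "offset": [0, 0, -90], "grip": 1},
  {"rotation": [0, 0, 0], "offset": [0, 0, -100], "grip": 1},
  {"rotation": [0, 0, 0], "offset": [0, 0, -100], "grip": 1},
])

```text
time: 20.57
position: [449.5, 202.6, 104.9]
tcp_rot: [[-0.0, 1.0, 0.005], [1.0, 0.0, 0.002], [0.002, 0.005, -1.0]]
wrist_force: [-1.0, 0.2, -0.9]
gripper_width: 44.7
grip_force: 15.0
```

Emit:
arm_command([
  {"rotation": [0, 0, 0], "offset": [-8, 4, 0], "grip": 1},
  {"rotation": [0, 0, 0], "offset": [-24, 11, 0], "grip": 1},
  {"rotation": [0, 0, 0], "offset": [-48, 22, 0], "grip": 1},
  {"rotation": [0, 0, 0], "offset": [-75, 35, 0], "grip": 1},
  {"rotation": [0, 0, 0], "offset": [-103, 48, 0], "grip": 1},
  {"rotation": [0, 0, 0], "offset": [-131, 61, 0], "grip": 1},
  {"rotation": [0, 0, 0], "offset": [-159, 74, 0], "grip": 1},
  {"rotation": [0, 0, 0], "offset": [-187, 87, 0], "grip": 1},
  {"rotation": [0, 0, 0], "offset": [-215, 100, 0], "grip": 1},
  {"rotation": [0, 0, 0], "offset": [-243, 114, 0], "grip": 1},
  {"rotation": [0, 0, 0], "offset": [-271, 127, 0], "grip": 1},
  {"rotation": [0, 0, 0], "offset": [-299, 140, 0], "grip": 1},
])

```text
time: 21.57
position: [587.0, -99.0, 100.2]
tcp_rot: [[0.0, 1.0, -0.004], [1.0, -0.0, 0.001], [0.001, -0.004, -1.0]]
wrist_force: [0.5, 0.4, -1.4]
gripper_width: 44.6
grip_force: 15.0
```

Emit:
arm_command([
  {"rotation": [0, 0, 0], "offset": [-28, 13, 0], "grip": 1},
  {"rotation": [0, 0, 0], "offset": [-56, 26, 0], "grip": 1},
  {"rotation": [0, 0, 0], "offset": [-82, 38, 0], "grip": 1},
  {"rotation": [0, 0, 0], "offset": [-104, 48, 0], "grip": 1},
  {"rotation": [0, 0, 0], "offset": [-117, 54, 0], "grip": 1},
  {"rotation": [0, 0, 0], "offset": [-122, 57, 0], "grip": 1},
  {"rotation": [0, 0, 0], "offset": [-122, 57, 0], "grip": 1},
  {"rotation": [0, 0, 0], "offset": [-122, 57, 0], "grip": 1},
  {"rotation": [0, 0, 0], "offset": [-122, 57, 0], "grip": 1},
])

```text
time: 22.32
position: [644.1, -217.9, 101.9]
tcp_rot: [[-0.001, 1.0, -0.002], [1.0, 0.001, 0.001], [0.001, -0.002, -1.0]]
wrist_force: [0.2, 0.8, -1.0]
gripper_width: 44.3
grip_force: 15.0
```

```bash
python3 look.py w7 | grep -E "^[0-9]|green"; python3 - <<'E'
from h import *
from plant import cams
for n in ['side','scene']:
  d=cams.read_camera(n)
  for a,uv,m in blobs(mask(d,'green')): print(n,a,uv.round(),'z151',onplane(d,uv,151).round(),'z8',onplane(d,uv,8).round())
  if n=='side': a=d['pixels'][60:220,190:350]
b=cv2.imread('pics/w7.png')[100:340,200:520]
cv2.imwrite('pics/g.png',cv2.hconcat([cv2.resize(a,(300,300)),cv2.resize(b,(400,300))]))
E
```

```text
22.37 [ 644.4 -217.8  102.3]
green 6443 [323. 204.] lid z60 [ 643.6 -216.9] 52.2 | tray z16 [ 643.  -224.4] [103.  91.] 87
green 1009 [324. 286.] lid z60 [ 644.1 -283.5] 32.3 | tray z16 [ 644.1 -318.6] [76. 24.] 0
side 115 [266. 111.] z151 [ 647. -215.] z8 [ 708. -499.]
side 367 [270. 154.] z151 [595.  17.] z8 [ 644. -217.]
scene 278 [193. 177.] z151 [ 642. -215.] z8 [ 582. -322.]
scene 948 [207. 214.] z151 [ 693. -132.] z8 [ 645. -220.]Traceback (most recent call last):
  File "<stdin>", line 8, in <module>
cv2.error: OpenCV(4.12.0) :-1: error: (-5:Bad argument) in function 'resize'
> Overload resolution failed:
>  - src is not a numpy array, neither a scalar
>  - Expected Ptr<cv::UMat> for argument 'src'
```

The numbers agree: pot at (644,-217) over tray (645,-219). Lowering.

Emit:
arm_command([
  {"rotation": [0, 0, 0], "offset": [0, 0, 10], "grip": 1},
  {"rotation": [0, 0, 0], "offset": [0, 0, 30], "grip": 1},
  {"rotation": [0, 0, 0], "offset": [0, 0, 50], "grip": 1},
  {"rotation": [0, 0, 0], "offset": [0, 0, 65], "grip": 1},
  {"rotation": [0, 0, 0], "offset": [0, 0, 77], "grip": 1},
  {"rotation": [0, 0, 0], "offset": [0, 0, 85], "grip": 1},
  {"rotation": [0, 0, 0], "offset": [0, 0, 90], "grip": 1},
  {"rotation": [0, 0, 0], "offset": [0, 0, 93], "grip": 1},
  {"rotation": [0, 0, 0], "offset": [0, 0, 95], "grip": 1},
  {"rotation": [0, 0, 0], "offset": [0, 0, 95.5], "grip": 1},
  {"rotation": [0, 0, 0], "offset": [0, 0, 95.5], "grip": 1},
  {"rotation": [0, 0, 0], "offset": [0, 0, 95.5], "grip": 1},
])

```text
time: 23.47
position: [645.5, -219.2, 7.9]
tcp_rot: [[0.0, 1.0, 0.001], [1.0, -0.0, -0.0], [-0.0, 0.001, -1.0]]
wrist_force: [-0.6, -0.9, -1.0]
gripper_width: 44.9
grip_force: 15.0
```

Emit:
arm_command([
  {"rotation": [0, 0, 0], "offset": [0, 0, 0], "grip": 1},
  {"rotation": [0, 0, 0], "offset": [0, 0, 0], "grip": 0},
  {"rotation": [0, 0, 0], "offset": [0, 0, 0], "grip": 0},
  {"rotation": [0, 0, 0], "offset": [0, 0, 0], "grip": 0},
  {"rotation": [0, 0, 0], "offset": [0, 0, 0], "grip": 0},
  {"rotation": [0, 0, 0], "offset": [0, 0, 0], "grip": 0},
  {"rotation": [0, 0, 0], "offset": [0, 0, 0], "grip": 0},
  {"rotation": [0, 0, 0], "offset": [0, 0, 0], "grip": 0},
  {"rotation": [0, 0, 0], "offset": [0, 0, 0], "grip": 0},
])

```text
time: 24.22
position: [645.0, -219.0, 7.2]
tcp_rot: [[-0.0, 1.0, 0.0], [1.0, 0.0, -0.0], [-0.0, 0.0, -1.0]]
wrist_force: [-0.2, 0.6, 0.6]
gripper_width: 91.0
grip_force: 0.0
```

Emit:
arm_command([
  {"rotation": [0, 0, 0], "offset": [0, 0, -10], "grip": 0},
  {"rotation": [0, 0, 0], "offset": [0, 0, -30], "grip": 0},
  {"rotation": [0, 0, 0], "offset": [0, 0, -60], "grip": 0},
  {"rotation": [0, 0, 0], "offset": [0, 0, -85], "grip": 0},
  {"rotation": [0, 0, 0], "offset": [0, 0, -110], "grip": 0},
  {"rotation": [0, 0, 0], "offset": [0, 0, -120], "grip": 0},
  {"rotation": [0, 0, 0], "offset": [0, 0, -120], "grip": 0},
])

```text
time: 24.8
position: [646.9, -219.6, 131.0]
tcp_rot: [[-0.0, 1.0, 0.007], [1.0, 0.0, -0.002], [-0.002, 0.007, -1.0]]
wrist_force: [0.6, 0.4, 0.2]
gripper_width: 91.4
grip_force: 0.0
```

```bash
python3 look.py w8 | grep -E "^[0-9]|green"
```

```text
24.85 [ 645.5 -219.2  128.4]
green 4904 [319. 188.] lid z60 [ 642.8 -210. ] 44.8 | tray z16 [ 642.2 -219.6] [76. 75.] 69
```

Green is placed. For blue I'll turn the gripper 90° so the fingers avoid the pink and black pots on either side in x.

Emit:
arm_command([
  {"rotation": [0, 0, 7], "offset": [1, -8, 0], "grip": 0},
  {"rotation": [0, 0, 14], "offset": [2, -24, 0], "grip": 0},
  {"rotation": [0, 0, 21], "offset": [4, -46, 0], "grip": 0},
  {"rotation": [0, 0, 28], "offset": [5, -70, 0], "grip": 0},
  {"rotation": [0, 0, 35], "offset": [7, -95, 0], "grip": 0},
  {"rotation": [0, 0, 42], "offset": [9, -120, 0], "grip": 0},
  {"rotation": [0, 0, 49], "offset": [11, -145, 0], "grip": 0},
  {"rotation": [0, 0, 56], "offset": [13, -170, 0], "grip": 0},
  {"rotation": [0, 0, 63], "offset": [15, -193, 0], "grip": 0},
  {"rotation": [0, 0, 70], "offset": [16, -211, 0], "grip": 0},
  {"rotation": [0, 0, 77], "offset": [17, -222, 0], "grip": 0},
  {"rotation": [0, 0, 84], "offset": [17, -227, 0], "grip": 0},
])

```text
time: 25.85
position: [414.7, -200.8, 125.2]
tcp_rot: [[0.995, 0.098, -0.005], [0.098, -0.995, 0.002], [-0.004, -0.003, -1.0]]
wrist_force: [-0.4, 0.1, -0.5]
gripper_width: 91.2
grip_force: 0.0
```

Emit:
arm_command([
  {"rotation": [0, 0, 6], "offset": [0, 0, 0], "grip": 0},
  {"rotation": [0, 0, 6], "offset": [0, 0, 0], "grip": 0},
  {"rotation": [0, 0, 6], "offset": [0, 0, 0], "grip": 0},
  {"rotation": [0, 0, 6], "offset": [0, 0, 0], "grip": 0},
  {"rotation": [0, 0, 6], "offset": [0, 0, 0], "grip": 0},
])

```text
time: 26.27
position: [417.9, -201.8, 126.5]
tcp_rot: [[1.0, 0.002, -0.001], [0.002, -1.0, 0.001], [-0.001, -0.001, -1.0]]
wrist_force: [-0.0, -0.1, 0.1]
gripper_width: 91.4
grip_force: 0.0
```

```bash
python3 look.py w9 | grep -E "^[0-9]|blue"
```

```text
26.32 [ 418.  -201.9  126.7]
blue 1715 [97. 29.] lid z60 [607.4  37.9] 48.4 | tray z16 [627.9  77.7] [83. 83.] 17
blue 586 [573.   4.] lid z60 [ 651.5 -494.6] 72.4 | tray z16 [ 677.1 -543.6] [ 15. 169.] 18
blue 1907 [323. 200.] lid z60 [ 417.8 -201.3] 23.3 | tray z16 [ 406.5 -200.9] [53. 51.] 31
blue 648 [629. 335.] lid z60 [ 127.2 -799.1] 124.0 | tray z16 [  89.7 -911.6] [289.  66.] 58
blue 1255 [604. 371.] lid z60 [  83.6 -760.3] 105.9 | tray z16 [   3.5 -840.3] [246. 133.] 47
```

View pics/w9.png

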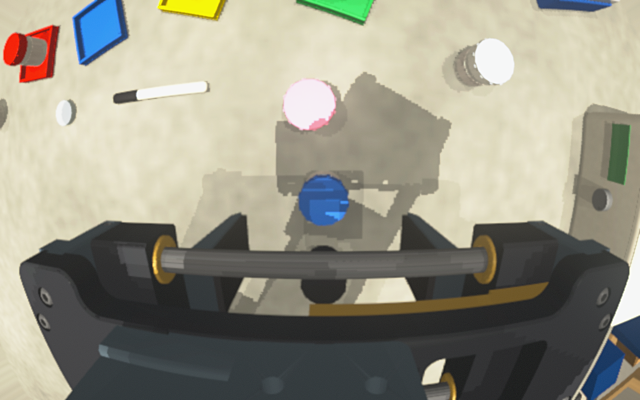

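The blue lid at (323,200) is centred between the fingers, with pink ahead and black behind, both clear. Straight down 124.5.

Emit:
arm_command([
  {"rotation": [0, 0, 0], "offset": [0, 0, 15], "grip": 0},
  {"rotation": [0, 0, 0], "offset": [0, 0, 40], "grip": 0},
  {"rotation": [0, 0, 0], "offset": [0, 0, 65], "grip": 0},
  {"rotation": [0, 0, 0], "offset": [0, 0, 85], "grip": 0},
  {"rotation": [0, 0, 0], "offset": [0, 0, 102], "grip": 0},
  {"rotation": [0, 0, 0], "offset": [0, 0, 114], "grip": 0},
  {"rotation": [0, 0, 0], "offset": [0, 0, 121], "grip": 0},
  {"rotation": [0, 0, 0], "offset": [0, 0, 124.5], "grip": 0},
  {"rotation": [0, 0, 0], "offset": [0, 0, 124.5], "grip": 0},
  {"rotation": [0, 0, 0], "offset": [0, 0, 124.5], "grip": 0},
])

```text
time: 27.15
position: [418.6, -202.2, 3.1]
tcp_rot: [[1.0, 0.0, 0.001], [0.0, -1.0, -0.0], [0.001, 0.0, -1.0]]
wrist_force: [-0.6, 0.2, -0.2]
gripper_width: 91.4
grip_force: 0.0
```

Emit:
arm_command([
  {"rotation": [0, 0, 0], "offset": [0, 0, 0], "grip": 1},
  {"rotation": [0, 0, 0], "offset": [0, 0, 0], "grip": 1},
  {"rotation": [0, 0, 0], "offset": [0, 0, 0], "grip": 1},
  {"rotation": [0, 0, 0], "offset": [0, 0, 0], "grip": 1},
  {"rotation": [0, 0, 0], "offset": [0, 0, 0], "grip": 1},
  {"rotation": [0, 0, 0], "offset": [0, 0, 0], "grip": 1},
  {"rotation": [0, 0, 0], "offset": [0, 0, 0], "grip": 1},
  {"rotation": [0, 0, 0], "offset": [0, 0, 0], "grip": 1},
  {"rotation": [0, 0, 0], "offset": [0, 0, 0], "grip": 1},
  {"rotation": [0, 0, 0], "offset": [0, 0, 0], "grip": 1},
])

```text
time: 27.98
position: [418.0, -202.0, 2.7]
tcp_rot: [[1.0, 0.0, 0.0], [0.0, -1.0, 0.0], [0.0, -0.0, -1.0]]
wrist_force: [0.6, -0.5, 1.2]
gripper_width: 44.3
grip_force: 15.0
```

Emit:
arm_command([
  {"rotation": [0, 0, 0], "offset": [0, 0, -5], "grip": 1},
  {"rotation": [0, 0, 0], "offset": [0, 0, -20], "grip": 1},
  {"rotation": [0, 0, 0], "offset": [0, 0, -45], "grip": 1},
  {"rotation": [0, 0, 0], "offset": [0, 0, -70], "grip": 1},
  {"rotation": [0, 0, 0], "offset": [0, 0, -90], "grip": 1},
  {"rotation": [0, 0, 0], "offset": [0, 0, -100], "grip": 1},
  {"rotation": [0, 0, 0], "offset": [0, 0, -100], "grip": 1},
])

```text
time: 28.57
position: [419.6, -202.9, 105.2]
tcp_rot: [[1.0, 0.0, 0.005], [0.0, -1.0, -0.003], [0.005, 0.003, -1.0]]
wrist_force: [-0.3, -0.2, -1.6]
gripper_width: 44.5
grip_force: 15.0
```

Emit:
arm_command([
  {"rotation": [0, 0, 0], "offset": [5, -7, 0], "grip": 1},
  {"rotation": [0, 0, 0], "offset": [17, -22, 0], "grip": 1},
  {"rotation": [0, 0, 0], "offset": [34, -45, 0], "grip": 1},
  {"rotation": [0, 0, 0], "offset": [53, -71, 0], "grip": 1},
  {"rotation": [0, 0, 0], "offset": [73, -98, 0], "grip": 1},
  {"rotation": [0, 0, 0], "offset": [93, -125, 0], "grip": 1},
  {"rotation": [0, 0, 0], "offset": [113, -152, 0], "grip": 1},
  {"rotation": [0, 0, 0], "offset": [133, -178, 0], "grip": 1},
  {"rotation": [0, 0, 0], "offset": [153, -205, 0], "grip": 1},
  {"rotation": [0, 0, 0], "offset": [173, -232, 0], "grip": 1},
  {"rotation": [0, 0, 0], "offset": [191, -256, 0], "grip": 1},
  {"rotation": [0, 0, 0], "offset": [204, -273, 0], "grip": 1},
])

```text
time: 29.57
position: [622.4, 74.2, 100.5]
tcp_rot: [[1.0, 0.002, -0.003], [0.002, -1.0, 0.001], [-0.003, -0.001, -1.0]]
wrist_force: [0.3, -0.7, -0.3]
gripper_width: 44.1
grip_force: 15.0
```

Emit:
arm_command([
  {"rotation": [0, 0, 0], "offset": [7, -9, 0], "grip": 1},
  {"rotation": [0, 0, 0], "offset": [10, -13, 0], "grip": 1},
  {"rotation": [0, 0, 0], "offset": [10, -13, 0], "grip": 1},
  {"rotation": [0, 0, 0], "offset": [10, -13, 0], "grip": 1},
  {"rotation": [0, 0, 0], "offset": [10, -13, 0], "grip": 1},
])

```text
time: 29.98
position: [631.0, 82.8, 102.4]
tcp_rot: [[1.0, -0.001, -0.001], [-0.001, -1.0, -0.001], [-0.001, 0.001, -1.0]]
wrist_force: [-0.5, 0.6, -0.0]
gripper_width: 44.7
grip_force: 15.0
```

```bash
python3 - <<'E'
from h import *
from plant import cams,monitor
print(monitor.state()['position'])
for n in ['side','scene']:
  d=cams.read_camera(n)
  for a,uv,m in blobs(mask(d,'blue')):
    p=onplane(d,uv,151);t=onplane(d,uv,8)
    if min(np.hypot(*(p-[632,84])),np.hypot(*(t-[632,84])))<60: print(n,a,uv.round(),'z151',p.round(),'z8',t.round())
E
```

```text
[631.02599017  82.84882787 102.44574035]
side 586 [255. 214.] z151 [584. 264.] z8 [631.  85.]
scene 159 [315. 248.] z151 [645.  80.] z8 [585.  41.]
scene 1102 [320. 277.] z151 [688. 117.] z8 [638.  86.]
```

Emit:
arm_command([
  {"rotation": [0, 0, 0], "offset": [0, 0, 10], "grip": 1},
  {"rotation": [0, 0, 0], "offset": [0, 0, 30], "grip": 1},
  {"rotation": [0, 0, 0], "offset": [0, 0, 50], "grip": 1},
  {"rotation": [0, 0, 0], "offset": [0, 0, 65], "grip": 1},
  {"rotation": [0, 0, 0], "offset": [0, 0, 77], "grip": 1},
  {"rotation": [0, 0, 0], "offset": [0, 0, 85], "grip": 1},
  {"rotation": [0, 0, 0], "offset": [0, 0, 90], "grip": 1},
  {"rotation": [0, 0, 0], "offset": [0, 0, 93], "grip": 1},
  {"rotation": [0, 0, 0], "offset": [0, 0, 95], "grip": 1},
  {"rotation": [0, 0, 0], "offset": [0, 0, 95.5], "grip": 1},
  {"rotation": [0, 0, 0], "offset": [0, 0, 95.5], "grip": 1},
  {"rotation": [0, 0, 0], "offset": [0, 0, 95.5], "grip": 1},
])

```text
time: 31.08
position: [632.5, 84.1, 7.8]
tcp_rot: [[1.0, 0.0, 0.001], [0.0, -1.0, 0.0], [0.001, -0.0, -1.0]]
wrist_force: [0.5, -0.4, -1.0]
gripper_width: 44.5
grip_force: 15.0
```

Emit:
arm_command([
  {"rotation": [0, 0, 0], "offset": [0, 0, 0], "grip": 1},
  {"rotation": [0, 0, 0], "offset": [0, 0, 0], "grip": 0},
  {"rotation": [0, 0, 0], "offset": [0, 0, 0], "grip": 0},
  {"rotation": [0, 0, 0], "offset": [0, 0, 0], "grip": 0},
  {"rotation": [0, 0, 0], "offset": [0, 0, 0], "grip": 0},
  {"rotation": [0, 0, 0], "offset": [0, 0, 0], "grip": 0},
  {"rotation": [0, 0, 0], "offset": [0, 0, 0], "grip": 0},
  {"rotation": [0, 0, 0], "offset": [0, 0, 0], "grip": 0},
  {"rotation": [0, 0, 0], "offset": [0, 0, 0], "grip": 0},
])

```text
time: 31.83
position: [632.0, 84.0, 7.2]
tcp_rot: [[1.0, 0.0, 0.0], [0.0, -1.0, 0.0], [0.0, -0.0, -1.0]]
wrist_force: [-0.1, 1.2, -0.4]
gripper_width: 90.9
grip_force: 0.0
```

Emit:
arm_command([
  {"rotation": [0, 0, 0], "offset": [0, 0, -10], "grip": 0},
  {"rotation": [0, 0, 0], "offset": [0, 0, -30], "grip": 0},
  {"rotation": [0, 0, 0], "offset": [0, 0, -60], "grip": 0},
  {"rotation": [0, 0, 0], "offset": [0, 0, -85], "grip": 0},
  {"rotation": [0, 0, 0], "offset": [0, 0, -110], "grip": 0},
  {"rotation": [0, 0, 0], "offset": [0, 0, -130], "grip": 0},
  {"rotation": [0, 0, 0], "offset": [0, 0, -150], "grip": 0},
  {"rotation": [0, 0, 0], "offset": [0, 0, -160], "grip": 0},
  {"rotation": [0, 0, 0], "offset": [0, 0, -160], "grip": 0},
  {"rotation": [0, 0, 0], "offset": [0, 0, -160], "grip": 0},
  {"rotation": [0, 0, 0], "offset": [0, 0, -160], "grip": 0},
  {"rotation": [0, 0, 0], "offset": [0, 0, -160], "grip": 0},
])

```text
time: 32.83
position: [631.1, 83.9, 165.5]
tcp_rot: [[1.0, -0.0, -0.003], [-0.0, -1.0, -0.0], [-0.003, 0.0, -1.0]]
wrist_force: [1.1, 0.2, 0.2]
gripper_width: 90.9
grip_force: 0.0
```

```bash
python3 - <<'E'
from plant import cams
import cv2
a=cams.read_camera('side')['pixels'][90:300,170:390];b=cams.read_camera('wrist')['pixels']
cv2.imwrite('pics/end.png',cv2.hconcat([cv2.resize(a,(314,300)),cv2.resize(b,(480,300))]))
E
```

```text
(no output)
```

View pics/end.png

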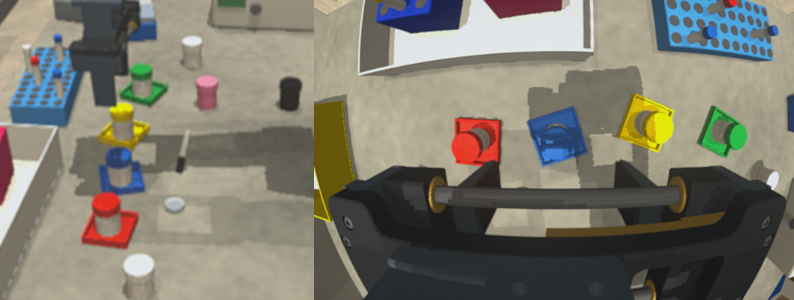

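All four coloured pots stand upright in the trays of their own colour. The white pots are where they were and the gripper is clear.

```bash
python3 -c "
from plant import ticket
print(ticket.sign_off())"
```

```text
the job is handed in; nothing more can be done
None
```

The red, yellow, green and blue pots were set down in that order, each upright in the tray of its own colour and let go; both white pots look unmoved, and I handed the job in at about 33 s, with no verdict returned.

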